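# Fit-check a bear figurine on the post gauge and show it to the inspection camera

## Task

Of the two glazed bears on the bench only one has a clean socket: try a bear on the post of the steel gauge, standing it on the post the right way up without forcing it, and if it stops on the tip of the post stand it back upright on the bench and try the other. Lift the bear that went fully home on the gauge back off the post and hold it up to the inspection camera in the middle of its view, 120 mm in front of the lens, face square to the lens and head up in the picture, so leaning back to meet the camera's downward look; finish while still holding it there in the air, with the other bear standing on the bench. Do not touch the camera or its stand, and do not disturb the paint jar, the tin and the brush.

Things in the scene. Friction and masses are not known exactly. Their poses are not given: they have to be found in the camera images.
- bear_a_center (a point): Bear A: white glazed sitting bear, 80 mm high, 0.11 kg: upright cylinder body 40 mm in diameter up to 46 mm (grip it across its sides), head 33 mm wide above; feet and muzzle reach 27 mm out in front. Blind socket 24 mm deep up the middle of the flat underside, 16 or 8 mm wide, hidden while it stands. Point: on its axis, 40 mm above the underside. x out of the face, y its left, z up.
- bear_b_center (a point): Bear B: outside the same as bear A, same point and axes. One of the two bears (not told which) has the clean 16 mm socket, which goes over the gauge post with room to spare; in the other glaze has narrowed it to 8 mm, so it stops on the tapered tip with its underside about 17 mm above the plate. The bears also swap places.
- gauge_plate (a point): Go gauge fixed to the bench: dark steel plate 80 x 80 x 12 mm with an upright round steel post in its middle, 11 mm in diameter, 20 mm tall above the plate, its top 5 mm tapered to 5 mm. Point: foot of the post, on its axis, at the plate's upper face (12 mm above the bench). z up along the post. A bear fully home stands with its underside on the plate.
- view_spot (a point): Spot in the air in the middle of the camera's view: on the lens axis 120 mm in front of the lens, 190 mm above the bench; unmarked. x along the lens axis towards the lens (rising at 30 degrees), y level, z up in the picture (leaning 30 degrees from vertical, away from the camera). The bear is shown right with its centre here and its x, y, z along these.
- lens (a point): Centre of the front glass of the inspection camera: black lens 42 mm in diameter in a white ring light 72 mm in diameter, on a 46 mm aluminium cube camera clamped to a steel post 340 mm tall (216 mm level distance behind view_spot) on a dark base plate 140 x 120 mm, fixed. It looks 30 degrees below level, towards the robot. Same axes as view_spot.
- paint_jar: bystander: glass paint jar with white lid, 64 mm in diameter, 85 mm tall; origin at the middle of its underside
- pencil_tin: bystander: red pencil tin, 75 x 200 x 30 mm, lying; origin at the middle of its underside
- brush: bystander: thin artist brush 170 mm long, 8 mm thick, lying on the bench; origin under its middle, x along it towards the bristles
There are look-alikes about, which are no part of the job. What is shaped like the part that bears bear_a_center but blue is not meant. Of the things shaped like the part that bears gauge_plate, the dark steel one is meant.

How it is judged:
By the outcome, as a careful person would: the job done as asked, in the order asked, and still so for the second after the job is handed in, while the arm keeps its last pose, push and grip.
It also fails if it takes over 67 s, if anything falls off the work surface, if the arm or the gripper's body presses on something with over 40 N, if the wrist force passes 120 N, or if a joint passes its speed limit or range.

## Robot

A 6-joint arm with a two-finger parallel gripper is mounted at the origin on the work surface. World frame = base frame: x ahead of the robot, y to its left, z up, the work surface at z = 0. Lengths are in m, angles in rad, forces in N, time in s.
With the tool pointing down it reaches from about 0.25 to 0.775 m from the base axis. Payload 4 kg.
Tool frame: the origin (TCP) lies where the fingers leave the gripper's body, on its centre line; the fingertips stand 97 mm ahead of it and the grasp point (between the pads) lies 78 mm ahead of it; z points along the fingers, y is the line along which they close (so a half turn about z gives the same grasp; the last joint's range is limited). The gripper opens to 94 mm and grips with 3 to 60 N. Pads are 16 mm wide; open, the fingers measure 119 mm over their backs; the gripper's body (75 mm by 177 mm) begins 78 mm behind the grasp point.
Start: joints at [1.182, 0.087, 1.371, -0, 1.684, -0.103], TCP at [0.155, 0.528, 0.303] pointing down, gripper open.
Joint ranges: [-3.1, 3.1], [-0.76, 2.03], [0.27, 2.55], [-1.08, 4.22], [0.17, 2.65], [-2.57, 2.57]. Speed limits (rad/s): [2.79, 2.79, 3.14, 3.14, 3.14, 3.14].

## Interface

Orientations are given as [roll, pitch, yaw] about the fixed x, y, z axes, in that order (R = Rz(yaw) Ry(pitch) Rx(roll)).
In Python, from bench import robot, eyes gives the robot as it stands. The module is installed in compiled form; this text tells all that it offers.
- The arm moves only by the tool carry_out, never from a script. Its argument "deltas" is a list of rows, each an object of numbers: "dx", "dy", "dz": the shift along the tool's x, y, z each as a share of 0.02 m, from -1 to 1; "wx", "wy", "wz": the turn, a rotation vector about the tool's x, y, z each as a share of 0.12 rad, from -1 to 1; "gripper": the closure in counts, from 0 (fully open) to 255 (shut). In form: [{"dx": .., "dy": .., "dz": .., "wx": .., "wy": .., "wz": .., "gripper": ..}, ...]. A call has 1 to 20 rows; each row shifts and turns the commanded pose from where the row before left it, along the tool's axes as they then stand; what a row does not reach is not made up. A row lasts 1/12 s, in which the tool goes at most 41.7 mm and 7.16 degrees, less where a joint would pass 70% of its speed; a pose out of reach is approached as far as the arm can. A call with a number of a shift or a turn outside -1 to 1 is refused whole. A call with a gripper value outside its range is refused whole. The fingers move at their own pace and stop on an object; the grip force is fixed at half the most. Time passes only in rows, so rows that do not move let the fingers close. It gives the time, the measured TCP pose, the force, the opening and the grip force at its end, in the units of the state.
- robot.get_obs(): the state, without advancing time (a new reading comes with each control period).
- eyes.snapshot(name): name is "scene" or "top" or "wrist"; returns the picture (420x560x3 uint8, red, green, blue); there is no depth.
- eyes.get_calibration(name): a dict with "fovy" (degrees; the focal length in pixels is half the picture's height over the tangent of half this angle, whatever the lens; pixels are square), "cx", "cy" (the principal point, pixels), "R" (3x3) and "t" (3): a world point X has camera coordinates R X + t. Camera axes: x right, y down, z forward; pixel columns grow to the right and rows downward; lengths in m; the calibration is good to about 2 mm. A picture is of the moment at which its call begins: read the wrist's pose just before it. get_calibration takes no time and is no camera call; for the wrist camera it gives the pose at the moment of the call.
- robot.close_job(): hands the job in; it is judged then, once.
The state is a dict: "time": time; "joint_positions": joint angles; "qvel": joint speeds; "joint_torque": joint torques, N m; "tool_pos": TCP position; "ee_rot": TCP orientation; "wrist_force": force on the tool from outside, world axes, zero at the start; "wrist_torque": the same for the moment, N m; "width": finger opening in m; "finger_force": force on a finger pad.
Only numpy, scipy, OpenCV 4.12 (cv2) and the standard library are available. Lean on these libraries where they do the work, as an engineer would, in place of code of your own. Each camera call takes 0.05 s, during which the arm holds its last target. There are 200 camera calls.

## Working session

There is one attempt and no reset: what is moved stays moved. The work goes in short steps, Python scripts to look and compute and a tool call to move; the robot and the scene stay as the last step left them, time stands still between calls to the robot, and variables do not carry over. Pictures are saved under pics/ and viewed, at most 10 in all, crops included, and the job is handed in when it is done.

Besides the shell and the picture viewer there is one more tool, called after ">>>" as name([rows], argument=value, ...), one row to a line, values as JSON. carry_out: Moves the arm, as the interface text tells. Shift numbers are shares of 0.02 m and turn numbers shares of 0.12 rad, none past 1 either way. Its arguments: {"type":"object","properties":{"deltas":{"type":"array","items":{"type":"object","properties":{"dx":{"type":"number"},"dy":{"type":"number"},"dz":{"type":"number"},"wx":{"type":"number"},"wy":{"type":"number"},"wz":{"type":"number"},"gripper":{"type":"number"}}}}},"required":["deltas"]}

```bash
mkdir -p pics; ls; python3 - <<'E'
from bench import robot, eyes
import cv2,numpy as np
o=robot.get_obs();print({k:np.round(v,4) for k,v in o.items()})
ims=[]
for n in("scene","top"):
    im=eyes.snapshot(n);cv2.imwrite(f"pics/{n}0.png",im[...,::-1]);c=eyes.get_calibration(n);print(n,c)
E
```

```text
pics
{'time': np.float64(0.0), 'joint_positions': array([ 1.1819,  0.0879,  1.3723, -0.    ,  1.6836, -0.1031]), 'qvel': array([-0.0009,  0.0002,  0.0026, -0.0021, -0.0005, -0.0009]), 'joint_torque': array([ 2.30000e-03, -3.40190e+01, -3.02426e+01,  7.18000e-02,
        3.31000e-02, -1.00000e-04]), 'tool_pos': array([0.1549, 0.5274, 0.3015]), 'ee_rot': array([-3.1394e+00, -2.0000e-04,  2.8558e+00]), 'wrist_force': array([ 0.2567,  1.0727, -0.2525]), 'wrist_torque': array([ 0.0248, -0.0199, -0.0248]), 'finger_force': np.float64(0.0), 'width': np.float64(0.094)}
scene {'fovy': 47.04383392330224, 'cx': 273.9742903062669, 'cy': 211.89154348438618, 'R': array([[ 0.61103895,  0.79149172,  0.01312475],
       [ 0.54705167, -0.41022904, -0.72968939],
       [-0.57215896,  0.45304855, -0.68365279]]), 't': array([-0.32708385, -0.18979301,  1.50142146])}
top {'fovy': 45.52688909117709, 'cx': 282.51265880655956, 'cy': 213.73769949895424, 'R': array([[ 0.01002436, -0.99994047,  0.0043085 ],
       [-0.99390267, -0.01043678, -0.10976588],
       [ 0.10980432, -0.00318189, -0.99394813]]), 't': array([-0.04779344,  0.56488159,  1.43267448])}
```

View pics/scene0.png

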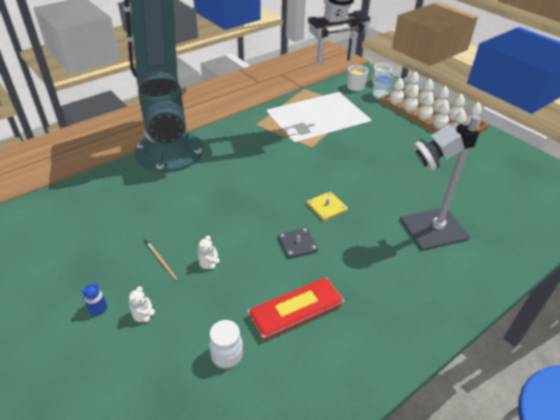

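View pics/top0.png

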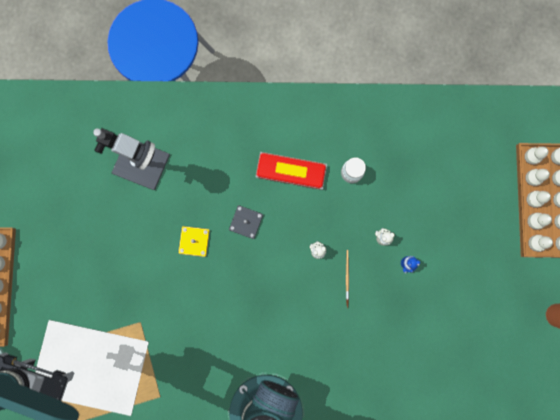

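The scene picture shows white bears at (207,253) and (140,305), a blue look-alike at (95,299), a dark gauge at (298,241) and a yellow gauge at (327,205). In the top picture the bears are at (318,250) and (385,237), the dark gauge at (246,222), the yellow one at (194,242) and the camera at about (140,155). I'm using the white bears and the dark steel gauge, and will confirm them in an enlarged crop.

```bash
cat > h.py <<'E'
from bench import robot, eyes
import cv2,numpy as np
from scipy.spatial.transform import Rotation as Ro
def K(c,H=420):
    f=H/2/np.tan(np.radians(c["fovy"])/2); return f
def ray(c,p):
    d=np.array([(p[0]-c["cx"])/K(c),(p[1]-c["cy"])/K(c),1.]);R=np.array(c["R"])
    d=R.T@d; return -R.T@np.array(c["t"]), d/np.linalg.norm(d)
def onz(c,p,z):
    o,d=ray(c,p); return o+d*(z-o[2])/d[2]
def tri(c1,p1,c2,p2):
    A=np.zeros((3,3));b=np.zeros(3);L=[ray(c1,p1),ray(c2,p2)]
    for o,d in L:
        M=np.eye(3)-np.outer(d,d);A+=M;b+=M@o
    X=np.linalg.solve(A,b);o,d=L[0]
    return X,[np.linalg.norm(np.cross(X-o,d)) for o,d in L]
def proj(c,X):
    v=np.array(c["R"])@X+np.array(c["t"]);return np.array([c["cx"],c["cy"]])+K(c)*v[:2]/v[2]
E
python3 - <<'E'
from h import *
s=cv2.imread("pics/scene0.png");t=cv2.imread("pics/top0.png")
def cr(im,x,y,w,h,k): return cv2.resize(im[y:y+h,x:x+w],None,fx=k,fy=k,interpolation=cv2.INTER_CUBIC)
# row1 scene bears (4x), row2 top
a=np.hstack([cr(s,120,280,50,50,5),cr(s,185,230,50,50,5),cr(s,405,110,60,50,5)])
b=np.hstack([cr(t,365,215,50,50,5),cr(t,295,228,50,50,5),cr(t,120,130,60,50,5)])
cv2.imwrite("pics/crop1.png",np.vstack([a,b]))
ct=eyes.get_calibration("top");cs=eyes.get_calibration("scene")
for im,c,n,rois in((s,cs,"scene",[(120,280,50,50),(185,230,50,50)]),(t,ct,"top",[(370,222,35,30),(300,236,32,30)])):
    for x,y,w,h in rois:
        q=cv2.cvtColor(im[y:y+h,x:x+w],cv2.COLOR_BGR2HSV);m=((q[...,1]<70)&(q[...,2]>120)).astype(np.uint8)
        M=cv2.moments(m,True);print(n,M["m00"],M["m10"]/M["m00"]+x,M["m01"]/M["m00"]+y,cv2.boundingRect(m),x,y, onz(c,(M["m10"]/M["m00"]+x,M["m01"]/M["m00"]+y),.045))
for im,c,n,(x,y,w,h) in((t,ct,"top",(222,198,50,48)),(s,cs,"scene",(270,220,56,42))):
    q=cv2.cvtColor(im[y:y+h,x:x+w],cv2.COLOR_BGR2HSV);m=((q[...,1]<110)).astype(np.uint8)
    ctr=max(cv2.findContours(m,0,2)[0],key=cv2.contourArea);r=cv2.minAreaRect(ctr);print(n,r,[np.round(onz(c,np.array(p)+(x,y),.012),4) for p in cv2.boxPoints(r)],onz(c,np.array(r[0])+(x,y),.012))
E
```

```text
scene 714.0 140.2268907563025 305.0378151260504 (8, 5, 28, 38) 120 280 [ 0.51214979 -0.34120044  0.045     ]
scene 598.0 207.3210702341137 253.26923076923077 (12, 5, 24, 35) 185 230 [ 0.47222724 -0.14975543  0.045     ]
top 262.0 384.0038167938931 236.41603053435114 (5, 6, 20, 18) 370 222 [ 0.50106234 -0.33543819  0.045     ]
top 227.0 317.43612334801765 249.6431718061674 (9, 5, 17, 18) 300 236 [ 0.46100784 -0.14340503  0.045     ]
top ((23.625608444213867, 23.730487823486328), (28.742931365966797, 28.49599838256836), 20.2248592376709) [array([0.5171, 0.1207, 0.012 ]), array([0.5969, 0.0932, 0.012 ]), array([0.5681, 0.0127, 0.012 ]), array([0.4886, 0.0406, 0.012 ])] [0.54253687 0.06679322 0.012     ]
scene ((27.500003814697266, 20.499996185302734), (40.99999237060547, 54.99999237060547), 90.0) [array([0.4444, 0.0568, 0.012 ]), array([0.5311, 0.1724, 0.012 ]), array([0.637 , 0.0768, 0.012 ]), array([ 0.5571, -0.0292,  0.012 ])] [0.54470903 0.06719879 0.012     ]
```

View pics/crop1.png

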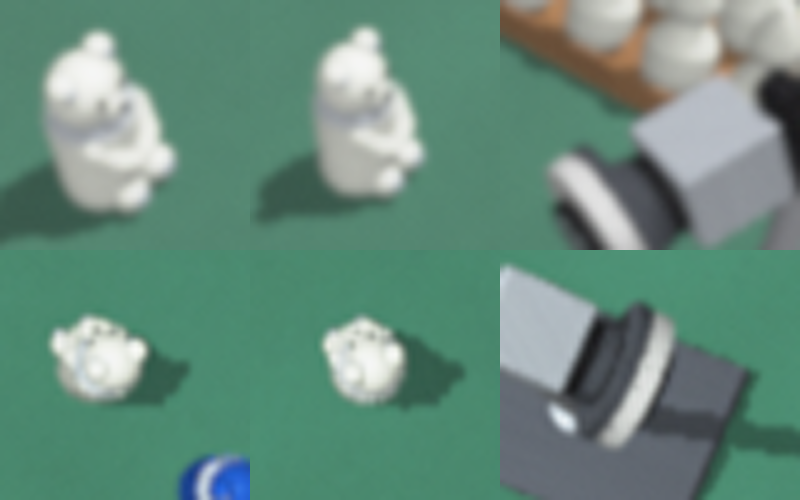

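The crop shows both white bears upright and facing roughly +x. The ring light is visible edge-on in both views. Next I'll measure the camera and its post.

```bash
python3 - <<'E'
from h import *
s=cv2.imread("pics/scene0.png");t=cv2.imread("pics/top0.png")
ct=eyes.get_calibration("top");cs=eyes.get_calibration("scene")
def cr(im,x,y,w,h,k): return cv2.resize(im[y:y+h,x:x+w],None,fx=k,fy=k,interpolation=cv2.INTER_CUBIC)
w=eyes.snapshot("wrist")[...,::-1].copy()
cv2.imwrite("pics/wrist0.png",w)
a=cr(s,395,110,80,140,4);b=cr(t,85,115,95,80,4);b=np.vstack([b,np.zeros((a.shape[0]-b.shape[0],b.shape[1],3),np.uint8)])
cv2.imwrite("pics/crop2.png",np.hstack([a,b]))
E
```

```text
(no output)
```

View pics/crop2.png

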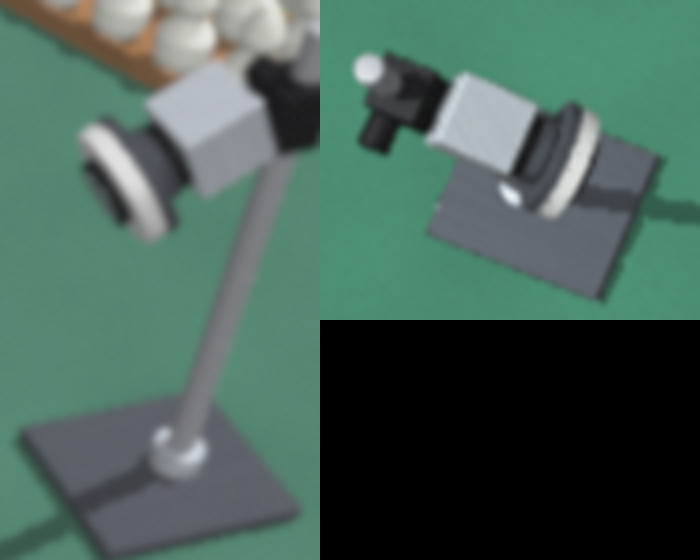

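The crop shows the post foot at scene (440,222), the post top at top-view (97,132) and the ring at scene (427,156) and top (148,156). The base plate edges are clear.

```bash
python3 - <<'E'
from h import *
ct=eyes.get_calibration("top");cs=eyes.get_calibration("scene")
S=lambda x,y:(395+x/4,110+y/4);T=lambda x,y:(85+(x-320)/4,115+y/4)
print("foot",onz(cs,S(180,448),.014),"posttop",onz(ct,T(370,68),.34))
print("foot bysame",onz(ct,T(508,192),.014))
for n,p in dict(a=(430,233),b=(603,300),c=(662,157)).items(): print(n,onz(ct,T(*p),.012))
for n,p in dict(a=(22,434),b=(108,555),c=(300,514),d=(205,400)).items(): print(n,onz(cs,S(*p),.012))
X,e=tri(cs,S(118,187),ct,T(573,163));print("ring",X,e)
f=(onz(cs,S(180,448),.014)+onz(ct,T(370,68),.34))/2
d=X-f;print(d,np.linalg.norm(d[:2]),np.degrees(np.arctan2(d[1],d[0])))
# gauge post tip
print("wrist",eyes.get_calibration("wrist"))
E
```

```text
foot [0.71954858 0.40739041 0.014     ] posttop [0.71932251 0.39434423 0.34      ]
foot bysame [0.71509675 0.40936932 0.014     ]
a [0.68375447 0.46678311 0.012     ]
b [0.63457036 0.33587915 0.012     ]
c [0.74347991 0.29577834 0.012     ]
a [0.64696111 0.33616086 0.012     ]
b [0.75229185 0.2962859  0.012     ]
c [0.80292492 0.42203412 0.012     ]
d [0.69909446 0.46070833 0.012     ]
ring [0.6855374  0.2988651  0.25303236] [np.float64(0.0025646906686401373), np.float64(0.002564690668640115)]
[-0.03389814 -0.10200223  0.07603236] 0.10748738634176438 -108.38306388015303
wrist {'fovy': 67.85916567994457, 'cx': 280.73857213643225, 'cy': 209.36853677792223, 'R': array([[ 0.28126732,  0.95962873, -0.00118153],
       [ 0.92446236, -0.27062938,  0.26856859],
       [ 0.25740638, -0.07663185, -0.96325984]]), 't': array([-0.55039247, -0.02865679,  0.39207392])}
```

View pics/wrist0.png

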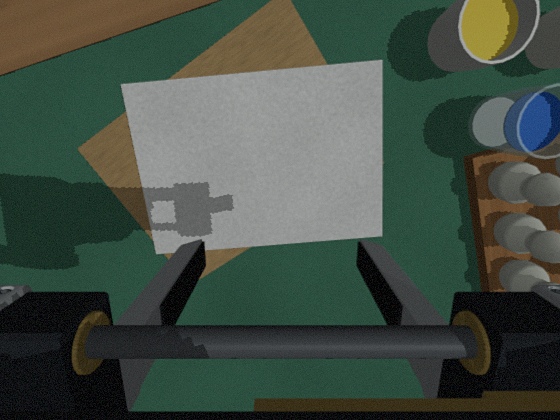

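The wrist picture shows only the paper and shelf clutter; its image-up direction is tool +x. Now I'm moving over the gauge and bears.

>>> carry_out([
  {"dx":-1,"dy":-0.67},
  {"dx":-1,"dy":-0.67},
  {"dx":-1,"dy":-0.67},
  {"dx":-1,"dy":-0.67},
  {"dx":-1,"dy":-0.67},
  {"dx":-1,"dy":-0.67},
  {"dx":-1,"dy":-0.67},
  {"dx":-1,"dy":-0.67},
  {"dx":-1,"dy":-0.67},
  {"dx":-1,"dy":-0.67},
  {"dx":-1,"dy":-0.67},
  {"dx":-1,"dy":-0.67},
  {"dx":-1,"dy":-0.67},
  {"dx":-1,"dy":-0.67},
  {"dx":-1,"dy":-0.67},
  {"dx":-1,"dy":-0.67},
  {"dx":-1,"dy":-0.67},
  {"dx":-1,"dy":-0.67},
  {"dx":-1,"dy":-0.67},
  {"dx":-1,"dy":-0.67},
])

```text
invalid input
```

>>> carry_out([
  {"wz":1},
  {"wz":1},
  {"wz":1},
  {"wz":1},
  {"wz":1},
  {"wz":1},
  {"wz":1},
  {"wz":1},
  {"wz":1},
  {"wz":1},
  {"wz":1},
  {"wz":1},
  {"wz":1},
  {"wz":1},
  {"wz":1},
  {"wz":1},
  {"wz":1},
  {"wz":1},
  {"wz":1},
  {"wz":1},
])

```text
invalid input
```

```bash
python3 - <<'E'
from h import *
o=robot.get_obs();print(o["time"],o["tool_pos"],o["ee_rot"],o["joint_positions"])
E
```

```text
0.15 [0.15495125 0.52746643 0.3017784 ] [-3.13993194e+00 -2.10963348e-04  2.85584864e+00] [ 1.18191367e+00  8.78027453e-02  1.37187741e+00  3.91098898e-05
  1.68358612e+00 -1.03134450e-01]
```

>>> carry_out([
  {"dx":-1,"dy":-0.67,"dz":0,"wx":0,"wy":0,"wz":0,"gripper":0},
  {"dx":-1,"dy":-0.67,"dz":0,"wx":0,"wy":0,"wz":0,"gripper":0},
  {"dx":-1,"dy":-0.67,"dz":0,"wx":0,"wy":0,"wz":0,"gripper":0},
  {"dx":-1,"dy":-0.67,"dz":0,"wx":0,"wy":0,"wz":0,"gripper":0},
  {"dx":-1,"dy":-0.67,"dz":0,"wx":0,"wy":0,"wz":0,"gripper":0},
  {"dx":-1,"dy":-0.67,"dz":0,"wx":0,"wy":0,"wz":0,"gripper":0},
  {"dx":-1,"dy":-0.67,"dz":0,"wx":0,"wy":0,"wz":0,"gripper":0},
  {"dx":-1,"dy":-0.67,"dz":0,"wx":0,"wy":0,"wz":0,"gripper":0},
  {"dx":-1,"dy":-0.67,"dz":0,"wx":0,"wy":0,"wz":0,"gripper":0},
  {"dx":-1,"dy":-0.67,"dz":0,"wx":0,"wy":0,"wz":0,"gripper":0},
  {"dx":-1,"dy":-0.67,"dz":0,"wx":0,"wy":0,"wz":0,"gripper":0},
  {"dx":-1,"dy":-0.67,"dz":0,"wx":0,"wy":0,"wz":0,"gripper":0},
  {"dx":-1,"dy":-0.67,"dz":0,"wx":0,"wy":0,"wz":0,"gripper":0},
  {"dx":-1,"dy":-0.67,"dz":0,"wx":0,"wy":0,"wz":0,"gripper":0},
  {"dx":-1,"dy":-0.67,"dz":0,"wx":0,"wy":0,"wz":0,"gripper":0},
  {"dx":-1,"dy":-0.67,"dz":0,"wx":0,"wy":0,"wz":0,"gripper":0},
  {"dx":-1,"dy":-0.67,"dz":0,"wx":0,"wy":0,"wz":0,"gripper":0},
  {"dx":-1,"dy":-0.67,"dz":0,"wx":0,"wy":0,"wz":0,"gripper":0},
  {"dx":-1,"dy":-0.67,"dz":0,"wx":0,"wy":0,"wz":0,"gripper":0},
  {"dx":-1,"dy":-0.67,"dz":0,"wx":0,"wy":0,"wz":0,"gripper":0},
])

```text
time: 1.82
tool_pos: [0.4638, 0.1567, 0.3023]
ee_rot: [-3.141, -0.001, 2.856]
wrist_force: [0.2, 0.1, 0.2]
width: 0.0937
finger_force: 0.0
```

>>> carry_out([
  {"dx":0,"dy":0,"dz":0,"wx":0,"wy":0,"wz":1,"gripper":0},
  {"dx":0,"dy":0,"dz":0,"wx":0,"wy":0,"wz":1,"gripper":0},
  {"dx":0,"dy":0,"dz":0,"wx":0,"wy":0,"wz":1,"gripper":0},
  {"dx":0,"dy":0,"dz":0,"wx":0,"wy":0,"wz":1,"gripper":0},
  {"dx":0,"dy":0,"dz":0,"wx":0,"wy":0,"wz":1,"gripper":0},
  {"dx":0,"dy":0,"dz":0,"wx":0,"wy":0,"wz":1,"gripper":0},
  {"dx":0,"dy":0,"dz":0,"wx":0,"wy":0,"wz":1,"gripper":0},
  {"dx":0,"dy":0,"dz":0,"wx":0,"wy":0,"wz":1,"gripper":0},
  {"dx":0,"dy":0,"dz":0,"wx":0,"wy":0,"wz":1,"gripper":0},
  {"dx":0,"dy":0,"dz":0,"wx":0,"wy":0,"wz":1,"gripper":0},
  {"dx":0,"dy":0,"dz":0,"wx":0,"wy":0,"wz":1,"gripper":0},
  {"dx":0,"dy":0,"dz":0,"wx":0,"wy":0,"wz":1,"gripper":0},
  {"dx":0,"dy":0,"dz":0,"wx":0,"wy":0,"wz":1,"gripper":0},
  {"dx":0,"dy":0,"dz":0,"wx":0,"wy":0,"wz":1,"gripper":0},
  {"dx":0,"dy":0,"dz":0,"wx":0,"wy":0,"wz":1,"gripper":0},
  {"dx":0,"dy":0,"dz":0,"wx":0,"wy":0,"wz":1,"gripper":0},
  {"dx":0,"dy":0,"dz":0,"wx":0,"wy":0,"wz":1,"gripper":0},
  {"dx":0,"dy":0,"dz":0,"wx":0,"wy":0,"wz":1,"gripper":0},
  {"dx":0,"dy":0,"dz":0,"wx":0,"wy":0,"wz":1,"gripper":0},
  {"dx":0,"dy":0,"dz":0,"wx":0,"wy":0,"wz":1,"gripper":0},
])

```text
time: 3.48
tool_pos: [0.4631, 0.1578, 0.3022]
ee_rot: [-3.141, 0.001, 0.45]
wrist_force: [0.6, 0.2, -0.8]
width: 0.0938
finger_force: 0.0
```

```bash
python3 - <<'E'
from h import *
o=robot.get_obs();print(o["time"],o["tool_pos"],o["ee_rot"],o["joint_positions"])
w=eyes.snapshot("wrist")[...,::-1].copy();cv2.imwrite("pics/wrist1.png",w);np.save("w1.npy",eyes.get_calibration("wrist"),allow_pickle=True)
c=eyes.get_calibration("wrist");print([proj(c,np.array(p)) for p in [(.54,.067,.012),(.68,.3,.25),(.72,.405,0.012),(.461,-.143,.04)]])
E
```

```text
3.4833 [0.46311119 0.15776448 0.30223639] [-3.14132394e+00  8.15199774e-04  4.49867946e-01] [ 2.12347937e-01 -4.82189181e-02  1.50937491e+00  6.97882226e-05
  1.68129220e+00  1.33328409e+00]
[array([377.73748234, 164.67866662]), array([ 151.31978847, -579.61250787]), array([ 160.70436903, -168.44836369]), array([498.13817321, 297.82555651])]
```

View pics/wrist1.png

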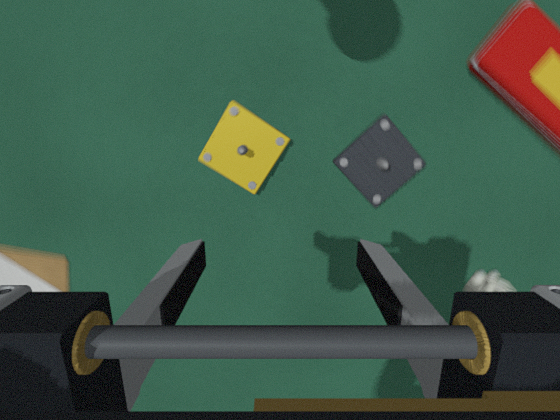

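The wrist picture shows the yellow gauge at (243,150), the dark steel gauge at (380,162) and the edge of one bear at (490,280). Moving on to look at the bears.

>>> carry_out([
  {"dx":-0.66,"dy":0.95,"dz":0,"wx":0,"wy":0,"wz":0.2,"gripper":0},
  {"dx":-0.66,"dy":0.95,"dz":0,"wx":0,"wy":0,"wz":0,"gripper":0},
  {"dx":-0.66,"dy":0.95,"dz":0,"wx":0,"wy":0,"wz":0,"gripper":0},
  {"dx":-0.66,"dy":0.95,"dz":0,"wx":0,"wy":0,"wz":0,"gripper":0},
  {"dx":-0.66,"dy":0.95,"dz":0,"wx":0,"wy":0,"wz":0,"gripper":0},
  {"dx":-0.66,"dy":0.95,"dz":0,"wx":0,"wy":0,"wz":0,"gripper":0},
  {"dx":-0.66,"dy":0.95,"dz":0,"wx":0,"wy":0,"wz":0,"gripper":0},
  {"dx":-0.66,"dy":0.95,"dz":0,"wx":0,"wy":0,"wz":0,"gripper":0},
  {"dx":-0.66,"dy":0.95,"dz":0,"wx":0,"wy":0,"wz":0,"gripper":0},
  {"dx":-0.66,"dy":0.95,"dz":0,"wx":0,"wy":0,"wz":0,"gripper":0},
  {"dx":-0.66,"dy":0.95,"dz":0,"wx":0,"wy":0,"wz":0,"gripper":0},
  {"dx":-0.66,"dy":0.95,"dz":0,"wx":0,"wy":0,"wz":0,"gripper":0},
  {"dx":-0.66,"dy":0.95,"dz":0,"wx":0,"wy":0,"wz":0,"gripper":0},
  {"dx":-0.66,"dy":0.95,"dz":0,"wx":0,"wy":0,"wz":0,"gripper":0},
  {"dx":-0.66,"dy":0.95,"dz":0,"wx":0,"wy":0,"wz":0,"gripper":0},
  {"dx":-0.66,"dy":0.95,"dz":0,"wx":0,"wy":0,"wz":0,"gripper":0},
  {"dx":-0.66,"dy":0.95,"dz":0,"wx":0,"wy":0,"wz":0,"gripper":0},
])

```text
time: 4.95
tool_pos: [0.3947, -0.2306, 0.3024]
ee_rot: [-3.141, 0.0, 0.434]
wrist_force: [-0.2, -0.3, 1.3]
width: 0.0941
finger_force: 0.0
```

```bash
python3 - <<'E'
from h import *
o=robot.get_obs();print(o["time"],o["tool_pos"],o["ee_rot"])
c=eyes.get_calibration("wrist")
w=eyes.snapshot("wrist")[...,::-1].copy();cv2.imwrite("pics/wrist2.png",w);np.save("w2.npy",c,allow_pickle=True)
# gauge from wrist1
g=cv2.imread("pics/wrist1.png");c1=np.load("w1.npy",allow_pickle=True).item()
q=cv2.cvtColor(g[100:225,320:440],cv2.COLOR_BGR2HSV);m=(q[...,1]<90).astype(np.uint8)
ct=max(cv2.findContours(m,0,2)[0],key=cv2.contourArea);r=cv2.minAreaRect(ct);print(r)
P=[onz(c1,np.array(p)+(320,100),.012) for p in cv2.boxPoints(r)];print(np.round(P,4),np.mean(P,0))
E
```

```text
4.95 [ 0.3947259  -0.23058131  0.30241879] [-3.14120582e+00  4.67579978e-05  4.34328401e-01]
((59.28318786621094, 60.75221252441406), (68.48448181152344, 71.68292999267578), 48.8140754699707)
[[0.5216 0.122  0.012 ]
 [0.5955 0.0917 0.012 ]
 [0.5681 0.0132 0.012 ]
 [0.4897 0.0416 0.012 ]] [0.54372701 0.06713084 0.012     ]
```

View pics/wrist2.png

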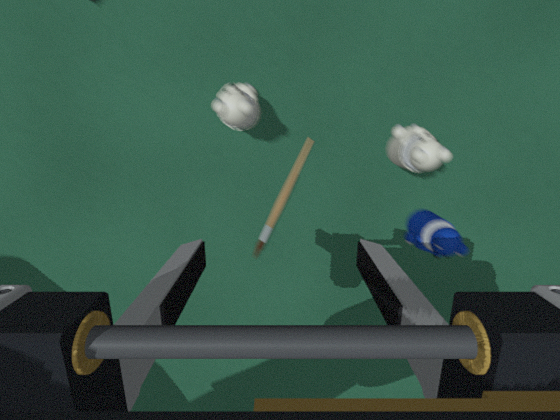

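The wrist picture shows one bear at (238,107), the other at (416,148), the blue look-alike at (435,235) and the brush between them. I'm enlarging the two bears and the gauge to confirm them and to get the facing directions.

```bash
python3 - <<'E'
from h import *
w=cv2.imread("pics/wrist2.png");g=cv2.imread("pics/wrist1.png");c=np.load("w2.npy",allow_pickle=True).item()
def cr(im,x,y,w,h,k): return cv2.resize(im[y:y+h,x:x+w],None,fx=k,fy=k,interpolation=cv2.INTER_CUBIC)
cv2.imwrite("pics/crop3.png",np.hstack([cr(w,200,70,70,75,5),cr(w,380,110,80,75,5)]))
s=cv2.imread("pics/scene0.png");cs=eyes.get_calibration("scene")
# scene body: silhouettes; use wrist silhouettes for axis
for x,y,W,H in((200,70,75,75),(375,110,85,80)):
    q=cv2.cvtColor(w[y:y+H,x:x+W],cv2.COLOR_BGR2HSV);m=((q[...,1]<80)&(q[...,2]>90)).astype(np.uint8)
    M=cv2.moments(m,True);p=(M["m10"]/M["m00"]+x,M["m01"]/M["m00"]+y);(cc,rr)=cv2.minEnclosingCircle(cv2.findNonZero(m))
    print(M["m00"],p,cc,rr,onz(c,p,.04))
E
```

```text
1797.0 (236.40511964385087, 105.15414579855315) (36.62850570678711, 35.73130798339844) 25.8988037109375 [ 0.46216575 -0.14703037  0.04      ]
2302.0 (415.7319721980886, 148.6094700260643) (44.477806091308594, 37.58485794067383) 34.5623893737793 [ 0.50297742 -0.34152131  0.04      ]
```

View pics/crop3.png

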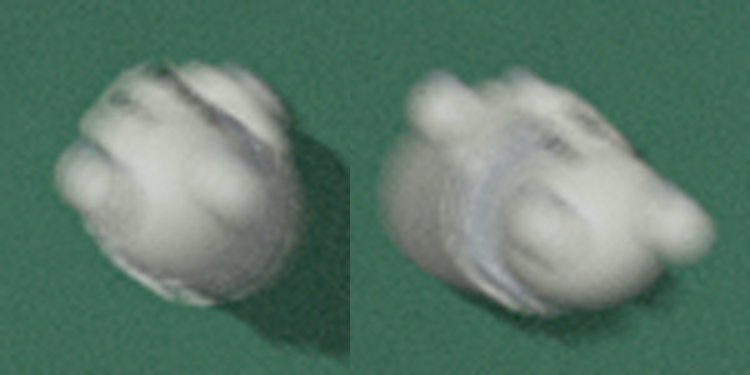

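The crop confirms two white glazed bears. The left bear's ears are at crop (90,180) and (230,190). The right bear's ears are at (545,215) and (680,225), with feet at the upper left. Both face about 20° left of +x. I'll try the near (left) bear first.

```bash
python3 - <<'E'
from h import *
c=np.load("w2.npy",allow_pickle=True).item();cs=eyes.get_calibration("scene");ct=eyes.get_calibration("top")
L=lambda x,y:(200+x/5,70+y/5);Rr=lambda x,y:(380+(x-350)/5,110+y/5)
for z in(.066,.072):
  for e in ((L(90,180),L(230,190)),(Rr(545,215),Rr(680,225))):
    a,b=[onz(c,p,z) for p in e];d=a-b;print(z,(a+b)/2,np.linalg.norm(d),np.degrees(np.arctan2(-d[0],d[1])))
# left ear tri with scene (far ear = bear's left): scene crops
print("earL left bear",tri(c,L(90,180),cs,(185+(365-250)/5,230+40/5)))
print("earL right bear",tri(c,Rr(545,215),cs,(120+98/5,280+45/5)))
# predicted silhouettes (head sphere r16.5 z~.06, body cyl r20) vs mask: lowest edges
w=cv2.imread("pics/wrist2.png")
# ray through silhouette edge pts at back of body, at base z=0..: left bear bottom-most pixel
for x,y,W,H in((200,70,75,75),(375,110,85,80)):
    q=cv2.cvtColor(w[y:y+H,x:x+W],cv2.COLOR_BGR2HSV);m=((q[...,1]<80)&(q[...,2]>70)).astype(np.uint8)
    p=cv2.findNonZero(m)[:,0]+(x,y);print(p[p[:,1].argmax()],p[p[:,0].argmin()],p[p[:,0].argmax()],p[p[:,1].argmin()])
# predicted body circles
for P in((.460,-.145),(.5,-.335)):
    for z in(0.005,.046):
        k=[proj(c,np.array([P[0]+.02*np.cos(t),P[1]+.02*np.sin(t),z])) for t in np.linspace(0,6.28,60)];k=np.array(k);print(P,z,k.min(0),k.max(0))
E
```

```text
0.066 [ 0.45910089 -0.147563    0.066     ] 0.027236979093711075 21.02359640545494
0.066 [ 0.50276042 -0.34884216  0.066     ] 0.027630707021028503 20.77546744969105
0.072 [ 0.45923644 -0.14848912  0.072     ] 0.02672521160970614 21.023596405454956
0.072 [ 0.50207563 -0.34598636  0.072     ] 0.02711154161120916 20.775467449691
earL left bear (array([ 0.4547052 , -0.13529682,  0.07260317]), [np.float64(0.0008569208243757032), np.float64(0.0008569208243756097)])
earL right bear (array([ 0.49736331, -0.33043181,  0.07647098]), [np.float64(0.00102742392771244), np.float64(0.001027423927712497)])
[234 130] [211 102] [261 113] [228  82]
[418 173] [385 147] [453 156] [412 123]
(0.46, -0.145) 0.005 [220.97310056  89.35340716] [255.47187326 125.58536394]
(0.46, -0.145) 0.046 [213.60532878  85.26589765] [252.34031426 125.99522261]
(0.5, -0.335) 0.005 [380.82791316 128.93183325] [414.40367675 162.93200743]
(0.5, -0.335) 0.046 [392.59448984 129.74261378] [430.1937754  167.67178165]
```

>>> carry_out([
  {"dx":0.77,"dy":-0.39,"dz":0.83,"wx":0,"wy":0,"wz":0,"gripper":0},
  {"dx":0.77,"dy":-0.39,"dz":0.83,"wx":0,"wy":0,"wz":0,"gripper":0},
  {"dx":0.77,"dy":-0.39,"dz":0.83,"wx":0,"wy":0,"wz":0,"gripper":0},
  {"dx":0.77,"dy":-0.39,"dz":0.83,"wx":0,"wy":0,"wz":0,"gripper":0},
  {"dx":0.77,"dy":-0.39,"dz":0.83,"wx":0,"wy":0,"wz":0,"gripper":0},
  {"dx":0.77,"dy":-0.39,"dz":0.83,"wx":0,"wy":0,"wz":0.57,"gripper":0},
  {"dx":0,"dy":0,"dz":0,"wx":0,"wy":0,"wz":0,"gripper":0},
])

```text
time: 5.58
tool_pos: [0.4589, -0.1454, 0.1989]
ee_rot: [-3.135, 0.004, 0.367]
wrist_force: [-1.3, 0.4, 0.2]
width: 0.094
finger_force: 0.0
```

```bash
python3 - <<'E'
from h import *
o=robot.get_obs();print(o["time"],o["tool_pos"],o["ee_rot"])
c=eyes.get_calibration("wrist")
w=eyes.snapshot("wrist")[...,::-1].copy();np.save("w3.npy",c,allow_pickle=True);cv2.imwrite("pics/wrist3.png",w)
x,y,W,H=215,120,130,150
P=o["tool_pos"]
for z in(0.002,.046):
    k=np.array([proj(c,np.array([P[0]+.02*np.cos(t),P[1]+.02*np.sin(t),z])) for t in np.linspace(0,6.28,80)]);print(z,k.min(0),k.max(0))
    cv2.polylines(w,[np.round(k).astype(int)],True,(0,0,255),1)
k=np.array([proj(c,np.array([P[0]+.0165*np.cos(t),P[1]+.0165*np.sin(t),.062])) for t in np.linspace(0,6.28,80)])
cv2.polylines(w,[np.round(k).astype(int)],True,(255,0,0),1)
a=w[90:300,190:370];cv2.imwrite("pics/crop4.png",cv2.resize(a,None,fx=2.8,fy=2.8,interpolation=cv2.INTER_CUBIC))
E
```

```text
5.5833 [ 0.45890014 -0.14543907  0.1989407 ] [-3.13505958  0.00422268  0.36691419]
0.002 [261.36182648 188.4190844 ] [304.33496865 229.754689  ]
0.046 [257.66494524 200.21298114] [307.96741576 247.93652699]
```

View pics/crop4.png

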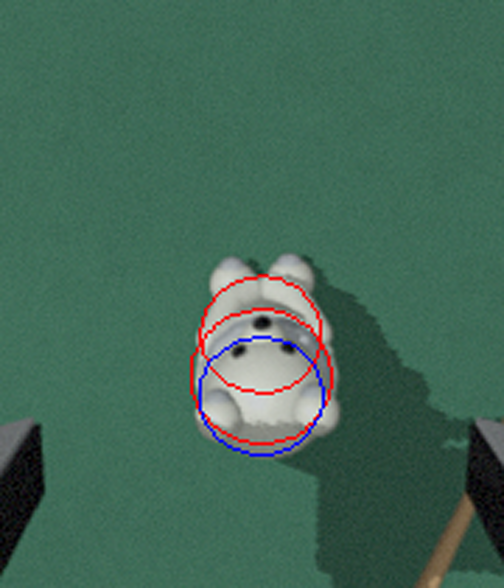

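The crop shows the bear face-on. Its feet, at (232,275) and (292,270), and its eyes and nose are symmetric about column 263, tilted about 3°. The axis matches the tool axis to about 1 mm. Descending to grip.

>>> carry_out([
  {"dx":0,"dy":0.06,"dz":0.91,"wx":0,"wy":0,"wz":-0.42,"gripper":0},
  {"dx":0,"dy":0,"dz":0.91,"wx":0,"wy":0,"wz":0,"gripper":0},
  {"dx":0,"dy":0,"dz":0.91,"wx":0,"wy":0,"wz":0,"gripper":0},
  {"dx":0,"dy":0,"dz":0.91,"wx":0,"wy":0,"wz":0,"gripper":0},
  {"dx":0,"dy":0,"dz":0.91,"wx":0,"wy":0,"wz":0,"gripper":0},
  {"dx":0,"dy":0,"dz":0,"wx":0,"wy":0,"wz":0,"gripper":0},
  {"dx":0,"dy":0,"dz":0,"wx":0,"wy":0,"wz":0,"gripper":255},
  {"dx":0,"dy":0,"dz":0,"wx":0,"wy":0,"wz":0,"gripper":255},
  {"dx":0,"dy":0,"dz":0,"wx":0,"wy":0,"wz":0,"gripper":255},
  {"dx":0,"dy":0,"dz":0,"wx":0,"wy":0,"wz":0,"gripper":255},
  {"dx":0,"dy":0,"dz":0,"wx":0,"wy":0,"wz":0,"gripper":255},
  {"dx":0,"dy":0,"dz":0,"wx":0,"wy":0,"wz":0,"gripper":255},
])

```text
time: 6.63
tool_pos: [0.4603, -0.1496, 0.1128]
ee_rot: [3.141, -0.001, 0.414]
wrist_force: [-0.1, 0.1, -0.6]
width: 0.0575
finger_force: 0.0
```

>>> carry_out([
  {"dx":0,"dy":0,"dz":0.25,"wx":0,"wy":0,"wz":0,"gripper":255},
  {"dx":0,"dy":0,"dz":0,"wx":0,"wy":0,"wz":0,"gripper":255},
  {"dx":0,"dy":0,"dz":0,"wx":0,"wy":0,"wz":0,"gripper":255},
  {"dx":0,"dy":0,"dz":0,"wx":0,"wy":0,"wz":0,"gripper":255},
  {"dx":0,"dy":0,"dz":0,"wx":0,"wy":0,"wz":0,"gripper":255},
  {"dx":0,"dy":0,"dz":0,"wx":0,"wy":0,"wz":0,"gripper":255},
])

```text
time: 7.13
tool_pos: [0.4599, -0.1495, 0.1069]
ee_rot: [-3.141, 0.0, 0.414]
wrist_force: [0.2, -0.0, -1.2]
width: 0.0394
finger_force: 30.0
```

>>> carry_out([
  {"dx":0,"dy":0,"dz":-1,"wx":0,"wy":0,"wz":0,"gripper":255},
  {"dx":0,"dy":0,"dz":-1,"wx":0,"wy":0,"wz":0,"gripper":255},
  {"dx":0,"dy":0,"dz":-1,"wx":0,"wy":0,"wz":0,"gripper":255},
  {"dx":0.91,"dy":-0.91,"dz":0,"wx":0,"wy":0,"wz":0,"gripper":255},
  {"dx":0.91,"dy":-0.91,"dz":0,"wx":0,"wy":0,"wz":0,"gripper":255},
  {"dx":0.91,"dy":-0.91,"dz":0,"wx":0,"wy":0,"wz":0,"gripper":255},
  {"dx":0.91,"dy":-0.91,"dz":0,"wx":0,"wy":0,"wz":0,"gripper":255},
  {"dx":0.91,"dy":-0.91,"dz":0,"wx":0,"wy":0,"wz":0,"gripper":255},
  {"dx":0.91,"dy":-0.91,"dz":0,"wx":0,"wy":0,"wz":0,"gripper":255},
  {"dx":0.91,"dy":-0.91,"dz":0,"wx":0,"wy":0,"wz":0,"gripper":255},
  {"dx":0.91,"dy":-0.91,"dz":0,"wx":0,"wy":0,"wz":0,"gripper":255},
  {"dx":0.91,"dy":-0.91,"dz":0,"wx":0,"wy":0,"wz":0,"gripper":255},
  {"dx":0,"dy":0,"dz":0,"wx":0,"wy":0,"wz":0,"gripper":255},
  {"dx":0,"dy":0,"dz":0,"wx":0,"wy":0,"wz":0,"gripper":255},
  {"dx":0,"dy":0,"dz":0,"wx":0,"wy":0,"wz":0,"gripper":255},
])

```text
time: 8.38
tool_pos: [0.5438, 0.066, 0.1668]
ee_rot: [3.141, 0.001, 0.414]
wrist_force: [-0.6, -0.3, -1.2]
width: 0.0393
finger_force: 30.0
```

```bash
python3 - <<'E'
from h import *
o=robot.get_obs();print(o["time"],o["tool_pos"],o["ee_rot"],o["width"],o["wrist_force"])
c=eyes.get_calibration("wrist");P=o["tool_pos"];yaw=o["ee_rot"][2];X=np.array([np.cos(yaw),np.sin(yaw)]);zb=P[2]-.1069
w=eyes.snapshot("wrist")[...,::-1].copy();cv2.imwrite("pics/w4.png",w);print(zb)
# wrist: dark blobs of nose and eyes; plate
q=cv2.cvtColor(w,cv2.COLOR_BGR2HSV)
for r,zz in((0,0.062),(.02,0.002),(.027,.008)):
    print(r,zz,proj(c,np.array([*(P[:2]+r*X),zb+zz])))
cs=eyes.get_calibration("scene");s=eyes.snapshot("scene")[...,::-1].copy();cv2.imwrite("pics/s4.png",s)
# predicted body side edges in scene
v=np.array(cs["R"])[2];side=np.cross(v,[0,0,1]);side/=np.linalg.norm(side)
for sg in(-1,1):
    for z in(.01,.03):
        p=np.array([*P[:2],zb+z])+sg*.02*side
        a=proj(cs,p);cv2.circle(s,tuple(np.round(a).astype(int)),0,(0,0,255),-1)
g=proj(cs,np.array([.5435,.067,.012]));g2=proj(cs,np.array([.5435,.067,.032]))
for p in(g,g2): cv2.circle(s,tuple(np.round(p).astype(int)),0,(0,255,255),-1)
k=cv2.resize(s[180:270,255:345],None,fx=5,fy=5,interpolation=cv2.INTER_NEAREST);a=cv2.resize(w[80:290,190:370],None,fx=1.9,fy=450/210)
cv2.imwrite("pics/crop5.png",np.hstack([k,a]))
E
```

```text
8.3833 [0.54382731 0.06604251 0.16680727] [3.14134973e+00 8.99117268e-04 4.14079173e-01] 0.03931902826875946 [-0.59712195 -0.27031971 -1.21147133]
0.05990727063379081
0 0.062 [281.85916023 299.72188506]
0.02 0.002 [281.6162732  219.41980675]
0.027 0.008 [281.65616017 211.37250613]
```

View pics/crop5.png

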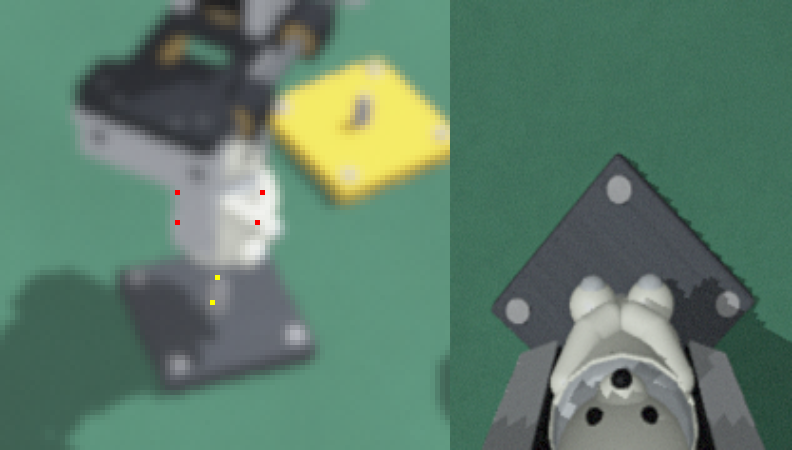

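The picture (my last) shows the bear held square over the dark gauge: nose, eyes and feet are centred on column 621, and the plate corners at (492,310), (757,300) and (618,155). From here I only use numbers.

```bash
python3 - <<'E'
from h import *
o=robot.get_obs();c=eyes.get_calibration("wrist");print(o["tool_pos"])
C=lambda x,y:(190+(x-450)/1.9,80+y*210/450)
l,r,t=[onz(c,C(*p),.012) for p in((492,308),(757,302),(618,154))]
print(l,r,t,(l+r)/2,np.linalg.norm(l-r))
e=(l+r)/2; print(np.linalg.norm(t-e))
# bolts
print(onz(c,C(517,311),.012),onz(c,C(728,304),.012),onz(c,C(619,189),.012),(onz(c,C(517,311),.012)+onz(c,C(728,304),.012))/2)
print("foot tips",onz(c,C(620,276),.07)-o["tool_pos"])
E
```

```text
[0.54377233 0.0654359  0.16693201]
[0.52204028 0.11660525 0.012     ] [0.56905274 0.01532416 0.012     ] [0.59553139 0.09067334 0.012     ] [0.54554651 0.0659647  0.012     ] 0.11166032739360036
0.055758452027236664
[0.52517316 0.106524   0.012     ] [0.56344864 0.02614604 0.012     ] [0.5844131  0.08538509 0.012     ] [0.5443109  0.06633502 0.012     ]
foot tips [ 0.02621405  0.01292626 -0.09693201]
```

>>> carry_out([
  {"dx":0,"dy":0,"dz":0.65,"wx":0,"wy":0,"wz":0,"gripper":255},
  {"dx":0,"dy":0,"dz":0.65,"wx":0,"wy":0,"wz":0,"gripper":255},
  {"dx":0,"dy":0,"dz":0.1,"wx":0,"wy":0,"wz":0,"gripper":255},
  {"dx":0,"dy":0,"dz":0.1,"wx":0,"wy":0,"wz":0,"gripper":255},
  {"dx":0,"dy":0,"dz":0.1,"wx":0,"wy":0,"wz":0,"gripper":255},
  {"dx":0,"dy":0,"dz":0.1,"wx":0,"wy":0,"wz":0,"gripper":255},
  {"dx":0,"dy":0,"dz":0,"wx":0,"wy":0,"wz":0,"gripper":255},
])

```text
time: 9.07
tool_pos: [0.5443, 0.0663, 0.1349]
ee_rot: [3.142, -0.001, 0.413]
wrist_force: [-2.2, 0.2, 4.0]
width: 0.0394
finger_force: 30.0
```

>>> carry_out([
  {"dx":0,"dy":0,"dz":0.05,"wx":0,"wy":0,"wz":0,"gripper":255},
  {"dx":0,"dy":0,"dz":0,"wx":0,"wy":0,"wz":0,"gripper":255},
  {"dx":0,"dy":0,"dz":0,"wx":0,"wy":0,"wz":0,"gripper":255},
])

```text
time: 9.32
tool_pos: [0.5444, 0.0664, 0.1347]
ee_rot: [3.141, -0.002, 0.414]
wrist_force: [-3.8, 0.7, 7.8]
width: 0.0394
finger_force: 30.0
```

>>> carry_out([
  {"dx":-0.1,"dy":-0.05,"dz":0,"wx":0,"wy":0,"wz":0,"gripper":255},
  {"dx":0,"dy":0,"dz":0,"wx":0,"wy":0,"wz":0,"gripper":255},
  {"dx":0,"dy":0,"dz":0,"wx":0,"wy":0,"wz":0,"gripper":255},
])

```text
time: 9.57
tool_pos: [0.5434, 0.0663, 0.1347]
ee_rot: [3.139, -0.005, 0.414]
wrist_force: [0.4, 0.6, 6.6]
width: 0.0397
finger_force: 30.0
```

With the side force relieved it still stops 17 mm above the plate, so this is the narrowed bear. I'm standing it back where it was.

>>> carry_out([
  {"dx":0,"dy":0,"dz":-1,"wx":0,"wy":0,"wz":0,"gripper":255},
  {"dx":0,"dy":0,"dz":-1,"wx":0,"wy":0,"wz":0,"gripper":255},
  {"dx":-0.91,"dy":0.91,"dz":0,"wx":0,"wy":0,"wz":0,"gripper":255},
  {"dx":-0.91,"dy":0.91,"dz":0,"wx":0,"wy":0,"wz":0,"gripper":255},
  {"dx":-0.91,"dy":0.91,"dz":0,"wx":0,"wy":0,"wz":0,"gripper":255},
  {"dx":-0.91,"dy":0.91,"dz":0,"wx":0,"wy":0,"wz":0,"gripper":255},
  {"dx":-0.91,"dy":0.91,"dz":0,"wx":0,"wy":0,"wz":0,"gripper":255},
  {"dx":-0.91,"dy":0.91,"dz":0,"wx":0,"wy":0,"wz":0,"gripper":255},
  {"dx":-0.91,"dy":0.91,"dz":0,"wx":0,"wy":0,"wz":0,"gripper":255},
  {"dx":-0.91,"dy":0.91,"dz":0,"wx":0,"wy":0,"wz":0,"gripper":255},
  {"dx":-0.91,"dy":0.91,"dz":0,"wx":0,"wy":0,"wz":0,"gripper":255},
  {"dx":0,"dy":0,"dz":0.9,"wx":0,"wy":0,"wz":0,"gripper":255},
  {"dx":0,"dy":0,"dz":0.9,"wx":0,"wy":0,"wz":0,"gripper":255},
  {"dx":0,"dy":0,"dz":0.9,"wx":0,"wy":0,"wz":0,"gripper":255},
  {"dx":0,"dy":0,"dz":0.25,"wx":0,"wy":0,"wz":0,"gripper":255},
  {"dx":0,"dy":0,"dz":0,"wx":0,"wy":0,"wz":0,"gripper":255},
  {"dx":0,"dy":0,"dz":0,"wx":0,"wy":0,"wz":0,"gripper":255},
])

```text
time: 10.98
tool_pos: [0.4579, -0.1494, 0.1133]
ee_rot: [-3.142, 0.0, 0.414]
wrist_force: [0.3, 0.4, -1.0]
width: 0.0394
finger_force: 30.0
```

>>> carry_out([
  {"dx":0,"dy":0,"dz":0.25,"wx":0,"wy":0,"wz":0,"gripper":255},
  {"dx":0,"dy":0,"dz":0.06,"wx":0,"wy":0,"wz":0,"gripper":255},
  {"dx":0,"dy":0,"dz":0,"wx":0,"wy":0,"wz":0,"gripper":255},
  {"dx":0,"dy":0,"dz":0,"wx":0,"wy":0,"wz":0,"gripper":255},
])

```text
time: 11.32
tool_pos: [0.458, -0.1494, 0.1073]
ee_rot: [3.141, -0.001, 0.414]
wrist_force: [-0.1, 0.3, -0.6]
width: 0.0395
finger_force: 30.0
```

>>> carry_out([
  {"dx":0,"dy":0,"dz":0.04,"wx":0,"wy":0,"wz":0,"gripper":255},
  {"dx":0,"dy":0,"dz":0,"wx":0,"wy":0,"wz":0,"gripper":255},
  {"dx":0,"dy":0,"dz":0,"wx":0,"wy":0,"wz":0,"gripper":120},
  {"dx":0,"dy":0,"dz":0,"wx":0,"wy":0,"wz":0,"gripper":60},
  {"dx":0,"dy":0,"dz":0,"wx":0,"wy":0,"wz":0,"gripper":0},
  {"dx":0,"dy":0,"dz":0,"wx":0,"wy":0,"wz":0,"gripper":0},
  {"dx":0,"dy":0,"dz":0,"wx":0,"wy":0,"wz":0,"gripper":0},
  {"dx":0,"dy":0,"dz":0,"wx":0,"wy":0,"wz":0,"gripper":0},
  {"dx":0,"dy":0,"dz":0,"wx":0,"wy":0,"wz":0,"gripper":0},
  {"dx":0,"dy":0,"dz":0,"wx":0,"wy":0,"wz":0,"gripper":0},
])

```text
time: 12.15
tool_pos: [0.4577, -0.1494, 0.1061]
ee_rot: [-3.142, -0.0, 0.414]
wrist_force: [0.6, 0.7, 0.0]
width: 0.089
finger_force: 0.0
```

>>> carry_out([
  {"dx":0,"dy":0,"dz":-0.95,"wx":0,"wy":0,"wz":0,"gripper":0},
  {"dx":0,"dy":0,"dz":-0.95,"wx":0,"wy":0,"wz":0,"gripper":0},
  {"dx":0,"dy":0,"dz":-0.95,"wx":0,"wy":0,"wz":0,"gripper":0},
  {"dx":0,"dy":0,"dz":-0.95,"wx":0,"wy":0,"wz":0,"gripper":0},
  {"dx":0,"dy":0,"dz":-0.95,"wx":0,"wy":0,"wz":0,"gripper":0},
  {"dx":-0.2,"dy":0.97,"dz":0,"wx":0,"wy":0,"wz":0,"gripper":0},
  {"dx":-0.2,"dy":0.97,"dz":0,"wx":0,"wy":0,"wz":0,"gripper":0},
  {"dx":-0.2,"dy":0.97,"dz":0,"wx":0,"wy":0,"wz":0,"gripper":0},
  {"dx":-0.2,"dy":0.97,"dz":0,"wx":0,"wy":0,"wz":0,"gripper":0},
  {"dx":-0.2,"dy":0.97,"dz":0,"wx":0,"wy":0,"wz":0,"gripper":0},
  {"dx":-0.2,"dy":0.97,"dz":0,"wx":0,"wy":0,"wz":0,"gripper":0},
  {"dx":-0.2,"dy":0.97,"dz":0,"wx":0,"wy":0,"wz":0,"gripper":0},
  {"dx":-0.2,"dy":0.97,"dz":0,"wx":0,"wy":0,"wz":0,"gripper":0},
  {"dx":-0.2,"dy":0.97,"dz":0,"wx":0,"wy":0,"wz":0,"gripper":0},
  {"dx":-0.2,"dy":0.97,"dz":0,"wx":0,"wy":0,"wz":0,"gripper":0},
  {"dx":0,"dy":0,"dz":0,"wx":0,"wy":0,"wz":0,"gripper":0},
  {"dx":0,"dy":0,"dz":0,"wx":0,"wy":0,"wz":0,"gripper":0},
])

```text
time: 13.57
tool_pos: [0.499, -0.3435, 0.2005]
ee_rot: [-3.14, 0.0, 0.413]
wrist_force: [0.2, 0.4, 0.2]
width: 0.0938
finger_force: 0.0
```

```bash
cat > face.py <<'E'
from h import *
def look(w,x,y,W,H):
    q=cv2.cvtColor(w[y:y+H,x:x+W],cv2.COLOR_BGR2HSV)
    m=((q[...,1]<75)&(q[...,2]>75)).astype(np.uint8)
    n,l,st,ce=cv2.connectedComponentsWithStats(m);i=1+st[1:,4].argmax();m=(l==i).astype(np.uint8)
    ctr=max(cv2.findContours(m,0,2)[0],key=cv2.contourArea)
    full=np.zeros_like(m);cv2.drawContours(full,[ctr],-1,1,-1)
    p=cv2.findNonZero(full)[:,0]+(x,y)
    print("sil",st[i],"x",p[:,0].min(),p[:,0].max(),"y",p[:,1].min(),p[:,1].max())
    for r in range(p[:,1].min(),p[:,1].max()+1,6):
        a=p[p[:,1]==r,0];print(r,a.min(),a.max(),end=" | ")
    d=((q[...,2]<60)&(cv2.erode(full,np.ones((5,5)))>0)).astype(np.uint8)
    n,l,st,ce=cv2.connectedComponentsWithStats(d)
    print("\ndark",[(st[j,4],np.round(ce[j]+(x,y),1)) for j in range(1,n) if st[j,4]>6])
E
python3 - <<'E'
from face import *
# calibrate method on first bear's picture wrist3
print("ref");look(cv2.imread("pics/wrist3.png"),235,150,100,110)
o=robot.get_obs();print(o["time"],o["tool_pos"],o["ee_rot"])
c=eyes.get_calibration("wrist");w=eyes.snapshot("wrist")[...,::-1].copy();cv2.imwrite("pics/wrist5.png",w);np.save("w5.npy",c,allow_pickle=True)
look(w,235,130,110,140)
P=o["tool_pos"]
for z in(0.002,.046):
    k=np.array([proj(c,np.array([P[0]+.02*np.cos(t),P[1]+.02*np.sin(t),z])) for t in np.linspace(0,6.28,80)]);print(z,k.min(0),k.max(0))
E
```

```text
ref
sil [  24   30   53   74 3055] x 259 311 y 180 253
180 291 295 | 186 266 301 | 192 265 302 | 198 265 303 | 204 262 306 | 210 260 308 | 216 261 309 | 222 260 310 | 228 260 310 | 234 260 311 | 240 260 310 | 246 263 302 | 252 278 294 | 
dark [(np.int32(17), array([283.4, 204.8])), (np.int32(11), array([292.7, 213.6])), (np.int32(8), array([274.9, 214.9]))]
13.5667 [ 0.49897089 -0.34352747  0.20053648] [-3.14031158e+00  8.08782954e-05  4.12516456e-01]
sil [  18   48   52   72 2977] x 253 304 y 178 249
178 285 290 | 184 260 296 | 190 259 296 | 196 259 298 | 202 256 301 | 208 254 302 | 214 254 303 | 220 254 304 | 226 254 303 | 232 253 304 | 238 253 303 | 244 264 293 | 
dark [(np.int32(18), array([277.3, 201.4])), (np.int32(11), array([286.6, 209.9])), (np.int32(10), array([268.5, 211. ]))]
0.002 [260.34189749 188.91811026] [303.05452879 230.04588091]
0.046 [256.78026844 200.48823907] [306.73763504 247.95437719]
```

>>> carry_out([
  {"dx":0.18,"dy":-0.14,"dz":0.6,"wx":0,"wy":0,"wz":-0.44,"gripper":0},
  {"dx":0,"dy":0,"dz":1,"wx":0,"wy":0,"wz":0,"gripper":0},
  {"dx":0,"dy":0,"dz":1,"wx":0,"wy":0,"wz":0,"gripper":0},
  {"dx":0,"dy":0,"dz":1,"wx":0,"wy":0,"wz":0,"gripper":0},
  {"dx":0,"dy":0,"dz":1,"wx":0,"wy":0,"wz":0,"gripper":0},
  {"dx":0,"dy":0,"dz":0,"wx":0,"wy":0,"wz":0,"gripper":0},
  {"dx":0,"dy":0,"dz":0,"wx":0,"wy":0,"wz":0,"gripper":255},
  {"dx":0,"dy":0,"dz":0,"wx":0,"wy":0,"wz":0,"gripper":255},
  {"dx":0,"dy":0,"dz":0,"wx":0,"wy":0,"wz":0,"gripper":255},
  {"dx":0,"dy":0,"dz":0,"wx":0,"wy":0,"wz":0,"gripper":255},
  {"dx":0,"dy":0,"dz":0,"wx":0,"wy":0,"wz":0,"gripper":255},
  {"dx":0,"dy":0,"dz":0,"wx":0,"wy":0,"wz":0,"gripper":255},
  {"dx":0,"dy":0,"dz":0,"wx":0,"wy":0,"wz":0,"gripper":255},
  {"dx":0,"dy":0,"dz":0,"wx":0,"wy":0,"wz":0,"gripper":255},
  {"dx":0,"dy":0,"dz":0,"wx":0,"wy":0,"wz":0,"gripper":255},
  {"dx":0,"dy":0,"dz":0,"wx":0,"wy":0,"wz":0,"gripper":255},
])

```text
time: 14.95
tool_pos: [0.5014, -0.3393, 0.1092]
ee_rot: [3.141, -0.0, 0.467]
wrist_force: [0.8, -0.2, 1.0]
width: 0.0397
finger_force: 30.0
```

>>> carry_out([
  {"dx":0,"dy":0,"dz":-1,"wx":0,"wy":0,"wz":0,"gripper":255},
  {"dx":0,"dy":0,"dz":-1,"wx":0,"wy":0,"wz":0,"gripper":255},
  {"dx":0,"dy":0,"dz":-1,"wx":0,"wy":0,"wz":0,"gripper":255},
  {"dx":0,"dy":0,"dz":-1,"wx":0,"wy":0,"wz":0,"gripper":255},
  {"dx":0,"dy":0,"dz":-1,"wx":0,"wy":0,"wz":0,"gripper":255},
])

```text
time: 15.37
tool_pos: [0.501, -0.3388, 0.2093]
ee_rot: [-3.14, 0.0, 0.467]
wrist_force: [-0.1, -1.0, -1.6]
width: 0.0396
finger_force: 30.0
```

>>> carry_out([
  {"dx":0.61,"dy":-0.95,"dz":0,"wx":0,"wy":0,"wz":0,"gripper":255},
  {"dx":0.61,"dy":-0.95,"dz":0,"wx":0,"wy":0,"wz":0,"gripper":255},
  {"dx":0.61,"dy":-0.95,"dz":0,"wx":0,"wy":0,"wz":0,"gripper":255},
  {"dx":0.61,"dy":-0.95,"dz":0,"wx":0,"wy":0,"wz":0,"gripper":255},
  {"dx":0.61,"dy":-0.95,"dz":0,"wx":0,"wy":0,"wz":0,"gripper":255},
  {"dx":0.61,"dy":-0.95,"dz":0,"wx":0,"wy":0,"wz":0,"gripper":255},
  {"dx":0.61,"dy":-0.95,"dz":0,"wx":0,"wy":0,"wz":0,"gripper":255},
  {"dx":0.61,"dy":-0.95,"dz":0,"wx":0,"wy":0,"wz":0,"gripper":255},
  {"dx":0.61,"dy":-0.95,"dz":0,"wx":0,"wy":0,"wz":0,"gripper":255},
  {"dx":0.61,"dy":-0.95,"dz":0,"wx":0,"wy":0,"wz":0,"gripper":255},
  {"dx":0.61,"dy":-0.95,"dz":0,"wx":0,"wy":0,"wz":0,"gripper":255},
  {"dx":0.61,"dy":-0.95,"dz":0,"wx":0,"wy":0,"wz":0,"gripper":255},
  {"dx":0.61,"dy":-0.95,"dz":0,"wx":0,"wy":0,"wz":0,"gripper":255},
  {"dx":0.61,"dy":-0.95,"dz":0,"wx":0,"wy":0,"wz":0,"gripper":255},
  {"dx":0.61,"dy":-0.95,"dz":0,"wx":0,"wy":0,"wz":0,"gripper":255},
  {"dx":0.61,"dy":-0.95,"dz":0,"wx":0,"wy":0,"wz":0,"gripper":255},
  {"dx":0.61,"dy":-0.95,"dz":0,"wx":0,"wy":0,"wz":0,"gripper":255},
  {"dx":0.61,"dy":-0.95,"dz":0,"wx":0,"wy":0,"wz":0,"gripper":255},
])

```text
time: 16.87
tool_pos: [0.5432, 0.0663, 0.2086]
ee_rot: [-3.141, 0.001, 0.467]
wrist_force: [0.4, 0.3, -0.7]
width: 0.0396
finger_force: 30.0
```

>>> carry_out([
  {"dx":0,"dy":0,"dz":1,"wx":0,"wy":0,"wz":0,"gripper":255},
  {"dx":0,"dy":0,"dz":1,"wx":0,"wy":0,"wz":0,"gripper":255},
  {"dx":0,"dy":0,"dz":0,"wx":0,"wy":0,"wz":0,"gripper":255},
  {"dx":0,"dy":0,"dz":0,"wx":0,"wy":0,"wz":0,"gripper":255},
  {"dx":0,"dy":0,"dz":0,"wx":0,"wy":0,"wz":0,"gripper":255},
])

```text
time: 17.28
tool_pos: [0.5438, 0.065, 0.1697]
ee_rot: [3.141, -0.001, 0.466]
wrist_force: [0.7, 0.2, -1.3]
width: 0.0396
finger_force: 30.0
```

```bash
python3 - <<'E'
from face import *
# ref: first bear over gauge
print("ref");look(cv2.imread("pics/w4.png"),245,200,75,90)
o=robot.get_obs();print(o["time"],o["tool_pos"],o["ee_rot"],o["wrist_force"],o["width"])
c=eyes.get_calibration("wrist");w=eyes.snapshot("wrist")[...,::-1].copy();cv2.imwrite("pics/wrist6.png",w)
look(w,245,200,75,90)
q=cv2.cvtColor(w[100:230,190:375],cv2.COLOR_BGR2HSV);m=((q[...,1]<100)&(q[...,2]<110)).astype(np.uint8)
p=cv2.findNonZero(m)[:,0]+(190,100)
l,r,t=p[p[:,0].argmin()],p[p[:,0].argmax()],p[p[:,1].argmin()];print(l,r,t,[onz(c,x,.012) for x in(l,r,t)])
E
```

```text
ref
sil [   0    0   75   90 6090] x 245 319 y 200 289
200 245 319 | 206 245 319 | 212 245 319 | 218 245 315 | 224 245 307 | 230 245 305 | 236 245 309 | 242 245 311 | 248 246 314 | 254 245 317 | 260 245 317 | 266 245 317 | 272 245 319 | 278 245 319 | 284 245 319 | 
dark [(np.int32(75), array([280. , 256.2])), (np.int32(52), array([265.4, 273.6])), (np.int32(51), array([294.7, 273.3]))]
17.2833 [0.54379855 0.06496683 0.16967189] [ 3.14149997e+00 -5.00791649e-04  4.66195692e-01] [ 0.68813868  0.21289552 -1.29769584] 0.039587963043309936
sil [   0    0   75   90 6090] x 245 319 y 200 289
200 245 319 | 206 245 319 | 212 245 319 | 218 245 317 | 224 245 307 | 230 245 306 | 236 245 307 | 242 245 310 | 248 249 312 | 254 246 316 | 260 245 317 | 266 246 315 | 272 245 317 | 278 245 318 | 284 245 319 | 
dark [(np.int32(69), array([280.8, 258.9])), (np.int32(50), array([266.4, 275.6])), (np.int32(50), array([294.8, 275.5]))]
[190 226] [374 106] [256 100] [array([0.50859843, 0.13039254, 0.012     ]), array([0.65527213, 0.04526519, 0.012     ]), array([0.62011415, 0.12424996, 0.012     ])]
```

>>> carry_out([
  {"dx":0.1,"dy":-0.07,"dz":0.65,"wx":0,"wy":0,"wz":0,"gripper":255},
  {"dx":0,"dy":0,"dz":0.65,"wx":0,"wy":0,"wz":0,"gripper":255},
  {"dx":0,"dy":0,"dz":0.1,"wx":0,"wy":0,"wz":0,"gripper":255},
  {"dx":0,"dy":0,"dz":0.1,"wx":0,"wy":0,"wz":0,"gripper":255},
  {"dx":0,"dy":0,"dz":0.1,"wx":0,"wy":0,"wz":0,"gripper":255},
  {"dx":0,"dy":0,"dz":0.1,"wx":0,"wy":0,"wz":0,"gripper":255},
  {"dx":0,"dy":0,"dz":0.1,"wx":0,"wy":0,"wz":0,"gripper":255},
  {"dx":0,"dy":0,"dz":0,"wx":0,"wy":0,"wz":0,"gripper":255},
  {"dx":0,"dy":0,"dz":0,"wx":0,"wy":0,"wz":0,"gripper":255},
])

```text
time: 18.08
tool_pos: [0.5448, 0.0673, 0.1333]
ee_rot: [3.142, -0.0, 0.467]
wrist_force: [0.6, 0.2, -0.3]
width: 0.0397
finger_force: 30.0
```

>>> carry_out([
  {"dx":0,"dy":0,"dz":0.1,"wx":0,"wy":0,"wz":0,"gripper":255},
  {"dx":0,"dy":0,"dz":0.1,"wx":0,"wy":0,"wz":0,"gripper":255},
  {"dx":0,"dy":0,"dz":0.1,"wx":0,"wy":0,"wz":0,"gripper":255},
  {"dx":0,"dy":0,"dz":0.1,"wx":0,"wy":0,"wz":0,"gripper":255},
  {"dx":0,"dy":0,"dz":0.1,"wx":0,"wy":0,"wz":0,"gripper":255},
  {"dx":0,"dy":0,"dz":0,"wx":0,"wy":0,"wz":0,"gripper":255},
  {"dx":0,"dy":0,"dz":0,"wx":0,"wy":0,"wz":0,"gripper":255},
])

```text
time: 18.67
tool_pos: [0.5446, 0.0673, 0.1228]
ee_rot: [-3.141, 0.0, 0.467]
wrist_force: [0.1, 0.1, -0.5]
width: 0.0396
finger_force: 30.0
```

>>> carry_out([
  {"dx":0,"dy":0,"dz":0.1,"wx":0,"wy":0,"wz":0,"gripper":255},
  {"dx":0,"dy":0,"dz":0.04,"wx":0,"wy":0,"wz":0,"gripper":255},
  {"dx":0,"dy":0,"dz":0,"wx":0,"wy":0,"wz":0,"gripper":255},
  {"dx":0,"dy":0,"dz":0,"wx":0,"wy":0,"wz":0,"gripper":255},
])

```text
time: 19.0
tool_pos: [0.5451, 0.0673, 0.1212]
ee_rot: [3.141, -0.001, 0.467]
wrist_force: [-1.0, -0.1, 4.0]
width: 0.0392
finger_force: 30.0
```

It went fully home: underside at the plate, 4 N contact. Now I'll lift it off and stage it in front of the camera.

>>> carry_out([
  {"dx":0,"dy":0,"dz":-0.5,"wx":0,"wy":0,"wz":0,"gripper":255},
  {"dx":0,"dy":0,"dz":-0.9,"wx":0,"wy":0,"wz":0,"gripper":255},
  {"dx":0,"dy":0,"dz":-0.9,"wx":0,"wy":0,"wz":0,"gripper":255},
  {"dx":0,"dy":0,"dz":-0.9,"wx":0,"wy":0,"wz":0,"gripper":255},
  {"dx":0,"dy":0,"dz":-0.9,"wx":0,"wy":0,"wz":0,"gripper":255},
  {"dx":0,"dy":0,"dz":-0.9,"wx":0,"wy":0,"wz":0,"gripper":255},
  {"dx":0.86,"dy":-0.15,"dz":0,"wx":0,"wy":0,"wz":0,"gripper":255},
  {"dx":0.86,"dy":-0.15,"dz":0,"wx":0,"wy":0,"wz":0,"gripper":255},
  {"dx":0.86,"dy":-0.15,"dz":0,"wx":0,"wy":0,"wz":0,"gripper":255},
  {"dx":0.86,"dy":-0.15,"dz":0,"wx":0,"wy":0,"wz":0,"gripper":255},
  {"dx":0.86,"dy":-0.15,"dz":0,"wx":0,"wy":0,"wz":0,"gripper":255},
])

```text
time: 19.92
tool_pos: [0.6152, 0.1198, 0.2202]
ee_rot: [-3.141, 0.0, 0.466]
wrist_force: [-0.5, 0.4, -1.1]
width: 0.0395
finger_force: 30.0
```

>>> carry_out([
  {"dx":0,"dy":0,"dz":0,"wx":0,"wy":0,"wz":-0.89,"gripper":255},
  {"dx":0,"dy":0,"dz":0,"wx":0,"wy":0,"wz":-0.89,"gripper":255},
  {"dx":0,"dy":0,"dz":0,"wx":0,"wy":0,"wz":-0.89,"gripper":255},
  {"dx":0,"dy":0,"dz":0,"wx":0,"wy":0,"wz":-0.89,"gripper":255},
  {"dx":0,"dy":0,"dz":0,"wx":0,"wy":0,"wz":-0.89,"gripper":255},
  {"dx":0,"dy":0,"dz":0,"wx":0,"wy":0,"wz":-0.89,"gripper":255},
  {"dx":0,"dy":0,"dz":0,"wx":0,"wy":0,"wz":-0.89,"gripper":255},
  {"dx":0,"dy":0,"dz":0,"wx":0,"wy":0.87,"wz":0,"gripper":255},
  {"dx":0,"dy":0,"dz":0,"wx":0,"wy":0.87,"wz":0,"gripper":255},
  {"dx":0,"dy":0,"dz":0,"wx":0,"wy":0.87,"wz":0,"gripper":255},
  {"dx":0,"dy":0,"dz":0,"wx":0,"wy":0.87,"wz":0,"gripper":255},
  {"dx":0,"dy":0,"dz":0,"wx":0,"wy":0.87,"wz":0,"gripper":255},
  {"dx":0,"dy":0,"dz":0,"wx":0,"wy":0,"wz":0,"gripper":255},
  {"dx":0,"dy":0,"dz":0,"wx":0,"wy":0,"wz":0,"gripper":255},
  {"dx":0,"dy":0,"dz":0,"wx":0,"wy":0,"wz":0,"gripper":255},
])

```text
time: 21.17
tool_pos: [0.6149, 0.1194, 0.2205]
ee_rot: [3.141, -0.52, 1.215]
wrist_force: [0.3, 1.1, -1.5]
width: 0.0396
finger_force: 30.0
```

```bash
python3 - <<'E'
from face import *
o=robot.get_obs();print(o["time"],o["tool_pos"],o["ee_rot"],o["joint_positions"],o["width"])
R=Ro.from_euler("xyz",o["ee_rot"]).as_matrix();print(R)
c=eyes.get_calibration("wrist");w=eyes.snapshot("wrist")[...,::-1].copy();cv2.imwrite("pics/wrist7.png",w);np.save("w7.npy",c,allow_pickle=True)
print("exp lens px",proj(c,np.array([.682,.298,.25])))
u=np.array([.303,.811,.5])
q=cv2.cvtColor(w,cv2.COLOR_BGR2HSV);m=((q[...,1]<60)&(q[...,2]>140)).astype(np.uint8);m[250:]=0
n,l,st,ce=cv2.connectedComponentsWithStats(m)
for j in range(1,n):
    if st[j,4]>40: print(st[j],ce[j])
q2=((q[...,1]<90)&(q[...,2]<90)).astype(np.uint8);q2[200:]=0
n,l,st,ce=cv2.connectedComponentsWithStats(q2)
for j in range(1,n):
    if st[j,4]>150: print("dark",st[j],ce[j])
E
```

```text
21.1667 [0.61486522 0.11941242 0.22048088] [ 3.14134169 -0.51991703  1.21459907] [-0.0968009   0.18352997  1.49453692  0.51457526  1.34912946  0.17321536] 0.03964245680071981
[[ 3.02633963e-01  9.37186154e-01  1.73478524e-01]
 [ 8.13384511e-01 -3.48829566e-01  4.65535789e-01]
 [ 4.96808133e-01  2.17803754e-04 -8.67860375e-01]]
exp lens px [ 282.20677191 -152.05394088]
[271  39   9  19  87] [274.27586207  48.37931034]
[292  39   6  15  65] [294.24615385  46.06153846]
[ 249  211   64   39 1798] [280.52002225 232.90656285]
[147 225   9   9  56] [151.39285714 229.08928571]
[ 87 240   9   9  61] [ 90.80327869 244.09836066]
[225 240  21  10 125] [236.064 245.544]
[317 240  20  10 122] [325.25409836 245.46721311]
dark [ 231    0  105  123 9890] [285.23437816  67.8273003 ]
```

```bash
python3 - <<'E'
from face import *
w=cv2.imread("pics/wrist7.png");c=np.load("w7.npy",allow_pickle=True).item()
q=cv2.cvtColor(w,cv2.COLOR_BGR2HSV);m=((q[...,1]<90)&(q[...,2]<100)).astype(np.uint8);m[200:]=0
n,l,st,ce=cv2.connectedComponentsWithStats(m);i=1+st[1:,4].argmax();m=(l==i)
for r in range(0,124,8):
    x=np.where(m[r])[0];print(r,x.min(),x.max(),len(x),end=" | ")
print()
for x in range(232,337,8):
    y=np.where(m[:,x])[0];print(x,y.min(),y.max(),len(y),end=" | ")
print()
for r in (20,40,60,80,100,112,118,124): print(r,[tuple(int(v) for v in q[r,x]) for x in range(220,350,12)])
E
```

```text
0 275 293 19 | 8 275 293 19 | 16 276 293 18 | 24 236 332 97 | 32 236 332 97 | 40 235 332 90 | 48 235 333 86 | 56 234 333 82 | 64 234 333 100 | 72 234 333 100 | 80 233 333 101 | 88 233 334 102 | 96 232 334 103 | 104 232 334 103 | 112 232 335 104 | 120 235 334 97 | 
232 95 119 24 | 240 17 120 104 | 248 18 121 104 | 256 18 121 104 | 264 18 120 103 | 272 18 121 91 | 280 0 121 117 | 288 0 121 115 | 296 18 121 92 | 304 18 121 104 | 312 18 121 104 | 320 18 121 104 | 328 18 121 104 | Traceback (most recent call last):
  File "<stdin>", line 9, in <module>
    return umr_minimum(a, axis, None, out, keepdims, initial, where)
ValueError: zero-size array to reduction operation minimum which has no identity
```

```bash
python3 - <<'E'
from face import *
c=np.load("w7.npy",allow_pickle=True).item()
cs=eyes.get_calibration("scene")
for z in(.008,.010,.012,.015):
    P=[onz(c,p,z) for p in((236.0,18),(332.8,18),(334.9,112),(231.8,112))]
    tl,tr,br,bl=P
    d=(tl+tr)/2-(bl+br)/2
    print(z,"W",np.linalg.norm(tl-tr),np.linalg.norm(bl-br),"dir",np.degrees(np.arctan2(d[1],d[0])),np.degrees(np.arctan2(*(tr-tl)[[0,1]]*[1,-1])) ,np.round(tl,4),np.round(tr,4),np.round(br,4),np.round(bl,4), "near121",np.round(onz(c,(283.5,121),z),4),np.round(onz(c,(283.5,121),0),4))
for y in(44,48,52): print(y,onz(c,(284.2,y),.02))
# near-edge distance checks: foot from plate center
E
```

```text
0.008 W 0.12248726204429664 0.1196583579860978 dir 68.93318458648048 69.61123984234246 [0.6872 0.4764 0.008 ] [0.802  0.4337 0.008 ] [0.7528 0.3099 0.008 ] [0.6407 0.3516 0.008 ] near121 [0.6929 0.3198 0.008 ] [0.6945 0.3241 0.    ]
0.01 W 0.12172994004902975 0.11891852671786671 dir 68.93318458648041 69.61123984234246 [0.6868 0.4744 0.01  ] [0.801 0.432 0.01 ] [0.752  0.3089 0.01  ] [0.6406 0.3503 0.01  ] near121 [0.6924 0.3187 0.01  ] [0.6945 0.3241 0.    ]
0.012 W 0.12097261805376297 0.11817869544963573 dir 68.93318458648041 69.61123984234246 [0.6865 0.4723 0.012 ] [0.7999 0.4302 0.012 ] [0.7513 0.3079 0.012 ] [0.6405 0.349  0.012 ] near121 [0.692  0.3177 0.012 ] [0.6945 0.3241 0.    ]
0.015 W 0.11983663506086269 0.11706894854728908 dir 68.93318458648038 69.61123984234247 [0.6859 0.4693 0.015 ] [0.7982 0.4275 0.015 ] [0.7501 0.3064 0.015 ] [0.6403 0.3471 0.015 ] near121 [0.6914 0.316  0.015 ] [0.6945 0.3241 0.    ]
44 [0.72673365 0.40834013 0.02      ]
48 [0.724754   0.40305483 0.02      ]
52 [0.72278908 0.39780885 0.02      ]
```

>>> carry_out([
  {"dx":0.52,"dy":0.02,"dz":0.01,"wx":0,"wy":0.03,"wz":0.03,"gripper":255},
  {"dx":0.52,"dy":0.02,"dz":0.01,"wx":0,"wy":0,"wz":0,"gripper":255},
  {"dx":0.52,"dy":0.02,"dz":0.01,"wx":0,"wy":0,"wz":0,"gripper":255},
  {"dx":0.52,"dy":0.02,"dz":0.01,"wx":0,"wy":0,"wz":0,"gripper":255},
  {"dx":0.52,"dy":0.02,"dz":0.01,"wx":0,"wy":0,"wz":0,"gripper":255},
  {"dx":0,"dy":0,"dz":0,"wx":0,"wy":0,"wz":0,"gripper":255},
  {"dx":0,"dy":0,"dz":0,"wx":0,"wy":0,"wz":0,"gripper":255},
  {"dx":0,"dy":0,"dz":0,"wx":0,"wy":0,"wz":0,"gripper":255},
])

```text
time: 21.88
tool_pos: [0.6325, 0.1614, 0.2452]
ee_rot: [-3.139, -0.525, 1.21]
wrist_force: [0.7, -0.1, -1.6]
width: 0.0393
finger_force: 30.0
```

```bash
python3 - <<'E'
from face import *
o=robot.get_obs();print(o["time"],o["tool_pos"],o["ee_rot"],o["width"])
c=eyes.get_calibration("wrist");w=eyes.snapshot("wrist")[...,::-1].copy();cv2.imwrite("pics/wrist8.png",w);np.save("w8.npy",c,allow_pickle=True)
u=np.array([.3061,.8101,.5]);z=np.array([-.1768,-.4677,.866]);y=np.cross(z,u)
L=np.array([.6482,.2019,.19])+.12*u
k=np.array([proj(c,L+.036*(np.cos(t)*y+np.sin(t)*z)) for t in np.linspace(0,6.28,60)])
print("exp ring",k.min(0),k.max(0),proj(c,L+.036*z),proj(c,L))
q=cv2.cvtColor(w,cv2.COLOR_BGR2HSV);m=((q[...,1]<60)&(q[...,2]>130)).astype(np.uint8);m[200:]=0
n,l,st,ce=cv2.connectedComponentsWithStats(m)
for j in range(1,n):
    if st[j,4]>40:
        print(st[j],ce[j])
        if st[j,4]>150:
            for x in range(st[j,0],st[j,0]+st[j,2],8):
                Y=np.where(l[:,x]==j)[0];print(x,Y.min(),Y.max(),end=" | ")
            print()
for r in range(0,70,5): print(r,[tuple(int(v) for v in q[r,x]) for x in range(200,380,20)])
look(w,245,200,75,90)
E
```

```text
21.8833 [0.63253338 0.16135624 0.2451783 ] [-3.13910705 -0.52499047  1.2102818 ] 0.039287912538663865
exp ring [194.6147476  -44.05467882] [369.67463655  24.99459026] [282.03204871 -44.07253056] [281.99981102  -0.52007036]
[269  88  10  20 101] [272.81188119  97.71287129]
[290  88   5  16  62] [291.90322581  95.30645161]
0 [(78, 113, 106), (60, 3, 89), (10, 70, 11), (93, 23, 109), (90, 22, 57), (90, 25, 102), (155, 255, 6), (45, 11, 91), (73, 47, 97)]
5 [(77, 111, 108), (60, 3, 92), (150, 36, 7), (82, 52, 54), (90, 26, 59), (90, 39, 52), (141, 255, 7), (80, 9, 84), (77, 110, 104)]
10 [(77, 114, 107), (77, 114, 105), (153, 180, 17), (90, 18, 58), (96, 22, 59), (113, 18, 57), (101, 54, 38), (72, 14, 89), (76, 119, 103)]
15 [(77, 99, 111), (78, 115, 104), (158, 180, 17), (78, 41, 62), (83, 37, 55), (90, 19, 53), (60, 89, 20), (77, 111, 99), (75, 104, 105)]
20 [(77, 114, 110), (77, 96, 106), (78, 118, 104), (102, 25, 52), (100, 27, 56), (85, 51, 60), (78, 110, 90), (76, 120, 98), (77, 116, 101)]
25 [(74, 108, 106), (75, 113, 106), (78, 105, 102), (77, 115, 109), (79, 42, 49), (75, 107, 7
[... 874 characters left out ...]
(76, 110, 100), (78, 112, 98), (78, 111, 101)]
60 [(76, 115, 102), (77, 111, 103), (76, 113, 104), (74, 99, 103), (165, 15, 68), (77, 113, 97), (76, 96, 109), (76, 111, 106), (79, 115, 102)]
65 [(76, 119, 107), (75, 105, 104), (106, 33, 85), (98, 40, 77), (120, 7, 72), (88, 39, 79), (94, 52, 79), (76, 102, 107), (79, 108, 106)]
sil [   0   11   75   79 4719] x 245 319 y 211 289
211 263 298 | 217 257 305 | 223 254 307 | 229 255 307 | 235 255 307 | 241 252 310 | 247 249 312 | 253 246 315 | 259 245 317 | 265 246 316 | 271 245 317 | 277 245 318 | 283 245 319 | 289 245 318 | 
dark [(np.int32(68), array([280.8, 259.1])), (np.int32(43), array([266.5, 275.8])), (np.int32(42), array([295.1, 275.8]))]
```

```bash
python3 - <<'E'
from face import *
w=cv2.imread("pics/wrist8.png");c=np.load("w8.npy",allow_pickle=True).item()
q=cv2.cvtColor(cv2.GaussianBlur(w,(3,3),0),cv2.COLOR_BGR2HSV)
for r in (0,2,4,6,8,10,12,14,16,18,20,22):
    s=q[r,180:390,1]; x=np.where((s<75)|(q[r,180:390,2]<75))[0]+180
    g=x[(q[r,x,2]>75)];print(r,x.min(),x.max(),(x.min()+x.max())/2,"grayruns",[(int(a[0]),int(a[-1])) for a in np.split(g,np.where(np.diff(g)>1)[0]+1) if len(a)>3])
u=np.array([.3061,.8101,.5]);z=np.array([-.1768,-.4677,.866]);y=np.cross(z,u)
L=np.array([.6482,.2019,.19])+.12*u
for off in(0,.006,.012):
  for rad in(.036,.021):
    k=np.array([proj(c,L+off*u+rad*(np.cos(t)*y+np.sin(t)*z)) for t in np.linspace(0,6.283,2000)])
    out=[]
    for r in(0,4,8,12,16):
        i=np.where(np.abs(k[:,1]-r)<.4)[0];out.append((r,round(k[i,0].min(),1),round(k[i,0].max(),1)) if len(i) else (r,))
    print(off,rad,"max row",k[:,1].max().round(1),out)
E
```

```text
0 204 360 282.0 grayruns [(204, 229), (256, 266), (296, 305), (333, 360)]
2 206 358 282.0 grayruns [(206, 230), (252, 258), (304, 309), (333, 358)]
4 209 355 282.0 grayruns [(209, 230), (333, 355)]
6 213 352 282.5 grayruns [(213, 230), (333, 352)]
8 218 347 282.5 grayruns [(218, 230), (333, 347)]
10 222 342 282.0 grayruns [(222, 230), (333, 342)]
12 228 337 282.5 grayruns [(228, 231), (332, 337)]
14 235 328 281.5 grayruns []
16 237 326 281.5 grayruns []
18 240 324 282.0 grayruns []
20 245 319 282.0 grayruns []
22 250 314 282.0 grayruns []
0 0.036 max row 25.0 [(0, np.float64(197.6), np.float64(366.5)), (4, np.float64(201.1), np.float64(363.1)), (8, np.float64(206.0), np.float64(358.0)), (12, np.float64(212.8), np.float64(351.3)), (16, np.float64(222.1), np.float64(342.1))]
0 0.021 max row 15.8 [(0, np.float64(232.8), np.float64(331.3)), (4, np.float64(235.6), np.float64(328.4)), (8, np.float64(241.2), np.float64(322.8)), (12, np.float64(251.0), np.float64(313.0)), (16, np.float64(275.3), np.float64(288.6))]
0.006 0.036 max row 12.3 [(0, np.float64(217.0), np.float64(347.1)), (4, np.float64(226.5), np.float64(337.5)), (8, np.float64(240.0), np.float64(323.9)), (12, np.float64(264.9), np.float64(299.0)), (16,)]
0.006 0.021 max row 1.8 [(0, np.float64(260.0), np.float64(304.0)), (4,), (8,), (12,), (16,)]
0.012 0.036 max row -0.6 [(0,), (4,), (8,), (12,), (16,)]
0.012 0.021 max row -12.4 [(0,), (4,), (8,), (12,), (16,)]
```

```bash
python3 - <<'E'
from face import *
w=cv2.imread("pics/wrist8.png");c=np.load("w8.npy",allow_pickle=True).item()
q=cv2.cvtColor(cv2.GaussianBlur(w,(3,3),0),cv2.COLOR_BGR2HSV).astype(int)
print("sil rows under lens")
B={}
for x in list(range(240,274,4))+list(range(296,328,4)):
    g=np.where(~((q[:40,x,1]<75)|(q[:40,x,2]<75)))[0];B[x]=g.min() if len(g) else 40
print(B)
for x in(250,262,306): print(x,[tuple(q[r,x]) for r in range(0,30,2)])
u=np.array([.3061,.8101,.5]);z=np.array([-.1768,-.4677,.866]);y=np.cross(z,u);h=np.array([.3535,.9354,0])
L0=np.array([.6482,.2019,.19])+.12*u
for dl in(0,-.002,-.004,-.006,-.008):
    L=L0+dl*h;k=np.array([proj(c,L+.021*(np.cos(t)*y+np.sin(t)*z)) for t in np.linspace(0,6.283,3000)])
    print(dl,{x:round(k[np.abs(k[:,0]-x)<.5,1].max(),1) for x in(244,252,260,268,296,304,312,320)})
E
```

```text
sil rows under lens
{240: np.int64(19), 244: np.int64(20), 248: np.int64(22), 252: np.int64(23), 256: np.int64(24), 260: np.int64(25), 264: np.int64(26), 268: np.int64(26), 272: np.int64(33), 296: np.int64(26), 300: np.int64(26), 304: np.int64(25), 308: np.int64(24), 312: np.int64(23), 316: np.int64(22), 320: np.int64(20), 324: np.int64(19)}
250 [(np.int64(150), np.int64(20), np.int64(13)), (np.int64(94), np.int64(34), np.int64(53)), (np.int64(90), np.int64(28), np.int64(83)), (np.int64(90), np.int64(26), np.int64(59)), (np.int64(85), np.int64(27), np.int64(56)), (np.int64(86), np.int64(32), np.int64(56)), (np.int64(81), np.int64(30), np.int64(59)), (np.int64(85), np.int64(26), np.int64(58)), (np.int64(86), np.int64(35), np.int64(59)), (np.int64(93), np.int64(41), np.int64(56)), (np.int64(90), np.int64(44), np.int64(29)), (np.int64(76), np.int64(104), np.int64(64)), (np.int64(77), np.int64(110), np.int64(104)), (np.int64(77), np.int64(105), np.int64(104)), (np.int64(76), np.int64(107), np.int64(105))]
262 [(np.int64(87), np.int64(25), np.int64(92)), (np.int64(90), np.int64(26), np.in
[... 1508 characters left out ...]
64(17.3), 268: np.float64(18.4), 296: np.float64(18.4), 304: np.float64(17.3), 312: np.float64(15.5), 320: np.float64(12.8)}
-0.004 {244: np.float64(16.4), 252: np.float64(19.0), 260: np.float64(20.7), 268: np.float64(21.8), 296: np.float64(21.8), 304: np.float64(20.7), 312: np.float64(19.0), 320: np.float64(16.4)}
-0.006 {244: np.float64(20.0), 252: np.float64(22.5), 260: np.float64(24.1), 268: np.float64(25.2), 296: np.float64(25.2), 304: np.float64(24.1), 312: np.float64(22.5), 320: np.float64(20.0)}
-0.008 {244: np.float64(23.6), 252: np.float64(26.0), 260: np.float64(27.6), 268: np.float64(28.6), 296: np.float64(28.6), 304: np.float64(27.6), 312: np.float64(26.0), 320: np.float64(23.6)}
```

>>> carry_out([
  {"dx":0.16,"dy":0.03,"dz":-0.05,"wx":0,"wy":0,"wz":0,"gripper":255},
  {"dx":0.16,"dy":0.02,"dz":-0.06,"wx":0,"wy":0,"wz":0,"gripper":255},
  {"dx":0,"dy":0,"dz":0,"wx":0,"wy":0,"wz":0,"gripper":255},
  {"dx":0,"dy":0,"dz":0,"wx":0,"wy":0,"wz":0,"gripper":255},
  {"dx":0,"dy":0,"dz":0,"wx":0,"wy":0,"wz":0,"gripper":255},
  {"dx":0,"dy":0,"dz":0,"wx":0,"wy":0,"wz":0,"gripper":255},
])

```text
time: 22.43
tool_pos: [0.6351, 0.1649, 0.2505]
ee_rot: [-3.139, -0.526, 1.21]
wrist_force: [-0.2, 0.4, -1.4]
width: 0.0399
finger_force: 30.0
```

```bash
python3 - <<'E'
from face import *
o=robot.get_obs();print(o["time"],o["tool_pos"],o["ee_rot"],o["width"],o["finger_force"])
R=Ro.from_euler("xyz",o["ee_rot"]).as_matrix()
b=o["tool_pos"]+R@[-.0007,-.0006,.0692];print("bear",b,"want",[.6464,.1972,.19])
w=eyes.snapshot("wrist")[...,::-1].copy();look(w,245,200,75,90)
# other bear still standing? top view blob at its place
t=eyes.snapshot("top")[...,::-1];t0=cv2.imread("pics/top0.png")
for im in(t0,t):
    q=cv2.cvtColor(im[236:266,300:332],cv2.COLOR_BGR2HSV);m=((q[...,1]<70)&(q[...,2]>120)).astype(np.uint8);M=cv2.moments(m,True);print(M["m00"],M["m10"]/M["m00"],M["m01"]/M["m00"])
E
```

```text
22.4333 [0.63513647 0.1649212  0.2504748 ] [-3.13932541 -0.52552697  1.209817  ] 0.03986149446800002 29.999765753746033
bear [0.6464754  0.19709942 0.19026283] want [0.6464, 0.1972, 0.19]
sil [   0   11   75   79 4715] x 245 319 y 211 289
211 263 298 | 217 257 305 | 223 254 307 | 229 255 307 | 235 255 306 | 241 252 310 | 247 249 312 | 253 246 315 | 259 245 317 | 265 246 316 | 271 245 317 | 277 245 318 | 283 245 319 | 289 245 318 | 
dark [(np.int32(69), array([280.8, 259.1])), (np.int32(44), array([266.4, 275.9])), (np.int32(43), array([295. , 275.8]))]
227.0 17.43612334801762 13.6431718061674
222.0 18.18918918918919 14.063063063063064
```

Pose reached. The bear has not moved in the grip, and the other bear stands where it was. Handing in.

```bash
python3 -c "
from bench import robot
print(robot.close_job())"
```

```text
the job is handed in; nothing more can be done
None
```

The first bear stopped on the post tip and is back standing on the bench; the second went fully home and was handed in held at the camera's view spot, placed by my own measurements to a few millimetres, face square to the lens and leaning back 30°.

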